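# Lock the folding display stand and hold the try square in its corner

### The arm

A 7-joint arm with a two-finger parallel gripper is mounted at the origin on the work surface. World frame = base frame: x ahead of the robot, y to its left, z up, the work surface at z = 0. Lengths are in mm, angles in rad, forces in N, time in s.
With the tool pointing down it reaches from about 425 to 875 mm from the base axis. Payload 9.9 kg.
Tool frame: the origin (TCP) lies midway between the tips of the shut fingers; the grasp point (between the pads) lies 19 mm behind it; z points along the fingers, y is the direction in which the jaws open and shut (so a half turn about z gives the same grasp; the last joint's range is limited). The gripper opens to 85 mm and grips with 20 to 120 N. Pads are 22 mm wide; open, the fingers measure 114 mm over their backs; the gripper's body (76 mm by 85 mm) begins 54 mm behind the grasp point. The pads swing forward as they close: fully open they stand 13 mm farther back than shut.
Start: joints at [-1.31, 0.576, 0.025, 1.437, -0.015, 1.129, -0.057], TCP at [228.148, 635.277, 208.089] pointing down, gripper open.
Joint ranges: [-2.76, 2.76], [-0.34, 2.15], [-1.52, 1.57], [0.19, 2.46], [-1.09, 4.23], [0.17, 1.99], [-2.82, 2.82]. Speed limits (rad/s): [2.22, 2.22, 3.01, 3.01, 3.14, 3.14, 3.14].

### API

Orientations are given as a unit quaternion [x, y, z, w].
In Python, from workcell import bot gives the robot as it stands.
- The arm moves only by the shell command python3 -m handwheel 'ROWS' [FORCE]. ROWS is JSON, a list of rows, each an object of numbers: "x", "y", "z": the shift along the tool's x, y, z in mm; "wx", "wy", "wz": the turn, a rotation vector about the tool's x, y, z in degrees; "gripper": the finger opening in mm, from 0 to 85.4. In form: [{"x": .., "y": .., "z": .., "wx": .., "wy": .., "wz": .., "gripper": ..}, ...]. A call has 1 to 8 rows; each row is the pose to reach, as a shift and turn from the pose commanded when the call began, along the tool's axes at that moment; what a row does not reach only later rows make up. A row lasts 1/8 s, in which the tool goes at most 62.5 mm and 10.7 degrees, less where a joint would pass 70% of its speed; a pose out of reach is approached as far as the arm can. A call with a gripper value outside its range is refused whole. The fingers move at their own pace and stop on an object; FORCE is the grip in N (left out, the last holds). Time passes only in rows, so rows that repeat a pose let the fingers close. It gives the time, the measured TCP pose, the force and the opening at its end, in the units of the state.
- bot.observe(): the state, without advancing time (a new reading comes with each control period).
- bot.camera(name): name is "scene" or "top" or "wrist"; returns a dict with "pixels" (384x512x3 uint8, red, green, blue), "z_map" (384x512 float32, mm along the optical axis (not along the pixel's ray), 0 where there is no reading), "fx", "fy", "cx", "cy" (pixels), "k1" (the pictures are not rectified: a ray, as slopes to the right and down, at radius r is drawn at 1 + k1 r^2 times it, then the intrinsics apply), "cam_to_world" (4x4, takes a point from camera to world coordinates). Camera axes: x right, y down, z forward; pixel columns grow to the right and rows downward; lengths in mm; the calibration is good to about 2 mm. A picture is of the moment at which its call begins.
- bot.close_job(): hands the job in, once; it reports no verdict.
The state is a dict: "clock": time; "q": joint angles; "joint_vel": joint speeds; "tau": joint torques, N m; "eef_pos": TCP position; "tcp_rot": TCP orientation; "force": force on the tool from outside, world axes, zero at the start; "ft_torque": the same for the moment, N m; "finger_gap": finger opening in mm.
Only numpy, scipy, OpenCV 4.12 (cv2) and the standard library are available. Lean on these libraries where they do the work, as an engineer would, in place of code of your own. Each camera call takes 0.05 s, during which the arm holds its last target.

### The job

The stall's folding display stand needs its corner checked for squareness. First swing the steel stay with the red ball down until it rests fully home in its catch. Then take the try square, set it upright in the stand's inside corner with its wooden stock flat on the base plate and its upright steel edge flat against the back board, press it in until both faces touch, and finish while still gripping it and pressing it into the corner; leave the tape measure, whetstone and sheathed knife where they are.

Things in the scene. Friction and masses are not known exactly. Their poses are not given: they have to be found in the camera images.
- stand: Folding wooden display stand, fixed to the counter, an L from the side: base plate and upright back board, both 210 mm wide (y -105 to +105). Origin: middle of the inside corner line, projected down to the counter top. z up; x horizontal, from the open side into the back board. The stay and catch occupy y from -105 to -68 mm; the rest of the corner is free.
- corner (a point): A point on the inside corner line, where the plate's top meets the back board's inner face (stand frame x = 0, y = +25, z = 22 mm): a good place for the square's heel, well clear of the stay; anywhere on the free part of the line will do. Axes as the stand's.
- stay_hinge (a point): The hinge of the stay, in front of the back board: stand frame x = -10 mm, y = -85 mm, z = 112 mm (90 mm above the plate). The hinge axis is parallel to the stand's y axis. Axes as the stand's.
- stay_knob (a point): Centre of the red ball (22 mm diameter) at the free end of the stay, 140 mm from the hinge axis. With the stay closed the ball is at stand frame x = -130 mm, y = -85 mm, z = 40 mm (its underside 7 mm above the plate).
- stay (a joint): Angle of the stay (flat steel bar 10 x 6 mm, 140 mm long) in rad: 0 = closed, resting in its catch, the bar sloping 0.54 rad below level from the hinge towards the stand's -x; it grows as the free end swings up (level at 0.54, stop at 1.5). Starts raised by 0.7 to 1.2. Stiff hinge: stays where it is left, moves with about 1 N on the ball.
- square: Try square (loose, 0.25 kg) standing on its dark wooden stock, 160 long (x 0 to -160), 26 thick (y), 36 mm high. At one end a steel blade, 30 wide (x 0 to -30), 5 thick, rises to 142 mm. Origin: the heel (outer corner, underside). Faces to seat: x = 0 and z = 0. Pinch the stock across y from above, 95 mm from the heel. Seated, its x and z axes point as the stand's.
- tape_measure: Bystander: orange tape measure lying on the counter, 65 x 60 x 34 mm, origin under its centre.
- whetstone: Bystander: grey and brick-red whetstone lying on the counter, 50 x 150 (y) x 26 mm, origin under its centre.
- sheath: Bystander: knife in a dark leather sheath lying on the counter, sheath 45 x 150 (y) x 14 mm, the wooden handle sticking out a further 60 mm to +y; origin under the sheath's centre.
- plate: The stand's light wooden base plate, 22 mm thick: top face 22 mm above the counter, from x = -180 to +20 mm. Same origin and axes as the stand.
- upright: The stand's brown back board, 20 mm thick, rising 160 mm above the plate's top; its inner face is the plane x = 0. Same origin and axes as the stand.
- catch: Steel saddle on the plate that takes the stay, centred at stand frame x = -78, y = -85 mm: two cheeks 46 mm high above the plate, 14 mm long in x, 25 mm wide overall in y. Same origin and axes as the stand.
Things that resemble listed ones, but are neither listed nor needed, are in the scene too. Of the things that look like the square, take the one that is farthest from the robot's base at the start.

How it is judged (in metres and radians):
On the way:
1. the stay is swung closed and rests in its catch, before the square is put into the corner (value of joint stay below 0.06 rad and distance between square and corner above 0.1 m), for 0.2 s.
At the end, for the whole second after the job is handed in: Stay within 0.06 rad of closed; square upright in the corner, heel within 3 mm of plate and back board, aligned with the stand and upright within 0.035 rad, pressing on both with more than 1.5 N, at rest, still gripped (over 4 N); bystanders within 25 mm of their places (value of joint stay below 0.06 rad and contact force between square and plate above 1.5 N and contact force between square and upright above 1.5 N and contact force between the fingers and square above 4 N and x of square in the frame of corner above -0.003 m and z of square in the frame of corner between -0.003 and 0.003 m and angle between the x axis of square and the x axis of stand, either way round below 0.035 rad and angle between square's own z axis and vertical below 0.035 rad and linear speed of square below 0.02 m/s); the arm keeps its last pose, push and grip.
It fails at once if a bystander (tape measure, whetstone or sheathed knife) is moved by more than 25 mm (distance of any of tape_measure, whetstone, sheath from where it was at the start of the episode above 0.025 m).
It also fails if it takes over 59 s, if anything falls off the work surface, if the arm or the gripper's body presses on something with over 40 N, if the wrist force passes 120 N, or if a joint passes its speed limit or range.

## Working session

There is one attempt and no reset: what is moved stays moved. The work goes in short steps, Python scripts to look and compute and a shell command to move; the robot and the scene stay as the last step left them, time stands still between calls to the robot, and variables do not carry over. Pictures are saved under pics/ and viewed, and the job is handed in when it is done.

```bash
ls; mkdir -p pics
python3 - <<'E'
from workcell import bot
import cv2,numpy as np
s=bot.observe(); print(s)
for n in ["scene","top"]:
    c=bot.camera(n); np.savez("pics/%s0.npz"%n,**c)
    cv2.imwrite("pics/%s0.png"%n,cv2.resize(c["pixels"][:,:,::-1],(768,576)))
    print(n,c["fx"],c["fy"],c["cx"],c["cy"],c["k1"],np.round(c["cam_to_world"],3).tolist(),(c["z_map"]>0).mean())
E
```

```text
pics
{'clock': 0.0, 'q': array([-1.30980097,  0.57651533,  0.02485347,  1.43791136, -0.01501871,
        1.12897405, -0.0565209 ]), 'joint_vel': array([-4.20453621e-05,  2.09246437e-03, -1.52429639e-03,  2.92734961e-04,
        2.37403381e-04,  3.80396809e-04, -7.15962057e-04]), 'tau': array([ 2.28153644e-04, -7.65787411e+01,  2.25051530e+00, -2.85970509e+01,
        1.52649143e-02,  1.29300993e-02, -1.19905877e-06]), 'eef_pos': array([227.98466848, 634.81942895, 207.25297678]), 'tcp_rot': array([ 1.71546266e-01,  9.85175730e-01, -8.05123884e-04, -1.03379596e-04]), 'force': array([-0.617288  , -0.26349908, -0.55520459]), 'ft_torque': array([-0.00740347, -0.02917243,  0.03536706]), 'finger_gap': 85.47731008960517}
scene 406.7045883649117 406.7045883649117 255.70033831088912 191.05816351465901 -0.09269965669838391 [[-0.666, 0.438, -0.605, 1169.643], [0.746, 0.411, -0.524, 566.008], [0.019, -0.8, -0.6, 803.076], [0.0, 0.0, 0.0, 1.0]] 0.9958241780598959
top 400.34623474411325 400.34623474411325 257.04396865896763 195.72195342893212 -0.10275753640802532 [[-0.014, -0.989, 0.15, 301.245], [-1.0, 0.014, 0.0, -52.083], [-0.002, -0.15, -0.989, 1254.751], [0.0, 0.0, 0.0, 1.0]] 0.9959157307942709
```

View pics/scene0.png

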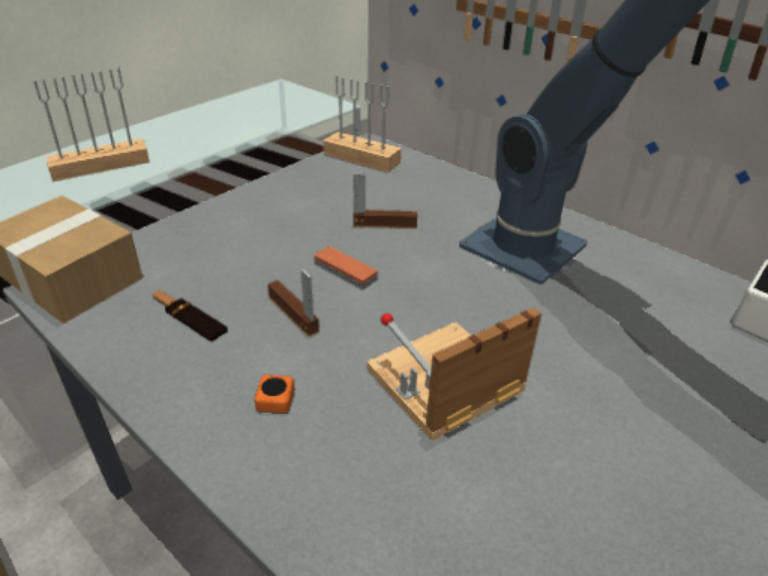

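View pics/top0.png

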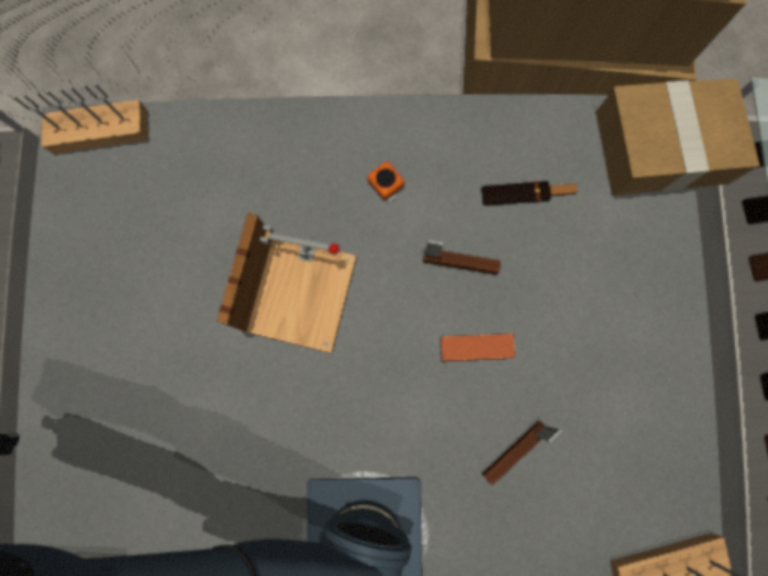

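```bash
cat > h.py <<'E'
import numpy as np,cv2
def load(n): return dict(np.load("pics/%s.npz"%n))
def cloud(c):
    H,W=c["z_map"].shape
    K=np.array([[c["fx"],0,c["cx"]],[0,c["fy"],c["cy"]],[0,0,1.]],float)
    u,v=np.meshgrid(np.arange(W),np.arange(H))
    p=cv2.undistortPoints(np.stack([u,v],-1).reshape(-1,1,2).astype(np.float64),K,np.array([float(c["k1"]),0,0,0])).reshape(H,W,2)
    z=c["z_map"][...,None].astype(float)
    P=np.concatenate([p*z,z],-1); T=c["cam_to_world"]
    return P@T[:3,:3].T+T[:3,3]
def grab(bot,n,tag):
    c=bot.camera(n); np.savez("pics/%s.npz"%tag,**c); return c
E
python3 - <<'E'
from h import *
for n in ["top0","scene0"]:
    c=load(n);P=cloud(c);hsv=cv2.cvtColor(c["pixels"],cv2.COLOR_RGB2HSV)
    h,s,v=[hsv[...,i].astype(int) for i in range(3)]
    ok=c["z_map"]>0
    R=np.stack(np.nonzero(ok),-1)
    tab=ok&(s<40)&(abs(P[...,2])<15); print(n,"table z",np.median(P[tab][:,2]))
    red=ok&((h<4)|(h>175))&(s>190)&(v>90)
    k,l,st,ce=cv2.connectedComponentsWithStats(red.astype(np.uint8))
    for i in range(1,k):
        if st[i,4]>15: print("red",ce[i],st[i,4],P[l==i].mean(0).round(1), P[l==i].max(0).round(1))
    reg=ok&(P[...,0]>150)&(P[...,0]<850)&(abs(P[...,1])<520)&(P[...,2]>8)&(P[...,2]<260)
    k,l,st,ce=cv2.connectedComponentsWithStats(reg.astype(np.uint8))
    for i in range(1,k):
        if st[i,4]>60:
            Q=P[l==i]; print("blob",ce[i].round(),st[i,4],Q.min(0).round(),Q.max(0).round(),np.median(Q,0).round(),np.median(hsv[l==i],0))
for n,a in [("top0",(270,145,350,195)),("top0",(310,270,390,330)),("scene0",(165,165,230,235))]:
    pass
c=load("top0");im=c["pixels"][:,:,::-1]
cv2.imwrite("pics/cropsq.png",cv2.resize(im[145:205,270:350],(640,480),interpolation=cv2.INTER_CUBIC))
cv2.imwrite("pics/cropst.png",cv2.resize(im[135:240,135:245],(660,630)[:2] if 0 else (628,600),interpolation=cv2.INTER_CUBIC))
E
```

```text
top0 table z -0.9637294910186256
red [222.14285714 165.33333333] 21 [558.6  46.3 143.7] [565.7  52.8 147.5]
blob [89. 91.] 71 [844. 477.   9.] [850. 520.  52.] [847. 502.  31.] [ 16. 129.  79.]
blob [257. 120.] 373 [697. -94.   8.] [773. -16.  41.] [732. -55.  32.] [ 11. 197. 139.]
blob [349. 128.] 712 [ 679. -472.    8.] [ 736. -262.   21.] [ 709. -350.   13.] [ 13. 132.  32.]
blob [191. 191.] 5548 [371.  10.   8.] [618. 255. 188.] [500. 156.  22.] [ 16. 128. 193.]
blob [306. 172.] 552 [ 530. -290.    8.] [ 578. -133.  148.] [ 556. -205.   35.] [ 11. 158.  82.]
blob [318. 231.] 812 [ 349. -313.    8.] [ 403. -162.   32.] [ 376. -237.   25.] [  9. 170. 173.]
blob [354. 293.] 412 [ 150. -372.   10.] [ 222. -278.  145.] [ 192. -339.   37.] [ 11. 154.  78.]
scene0 table z 0.28917969694998646
red [257.4137931  212.20689655] 29 [567.8  52.  142.4] [573.7  58.1 147. ]
blob [245. 138.] 505 [ 150. -371.    8.] [ 229. -264.  144.] [ 202. -346.   36.] [ 13. 118.  93.]
blob [230. 177.] 541 [ 351. -313.    8.] [ 410. -160.   29.] [ 387. -228.   24.] [  9. 156. 198.]
blob [197. 202.] 656 [ 534. -292.    8.] [ 588. -127.  144.] [ 573. -165.   35.] [ 11. 143.  88.]
blob [127. 210.] 594 [ 686. -468.    8.] [ 739. -257.   20.] [ 716. -341.   15.] [ 11. 137.  28.]
blob [305. 246.] 5712 [372.  13.   8.] [626. 261. 186.] [549. 213.  80.] [ 15. 144.  99.]
blob [183. 262.] 567 [700. -90.   8.] [780. -11.  39.] [747. -44.  34.] [ 11. 198. 135.]
```

View pics/cropsq.png

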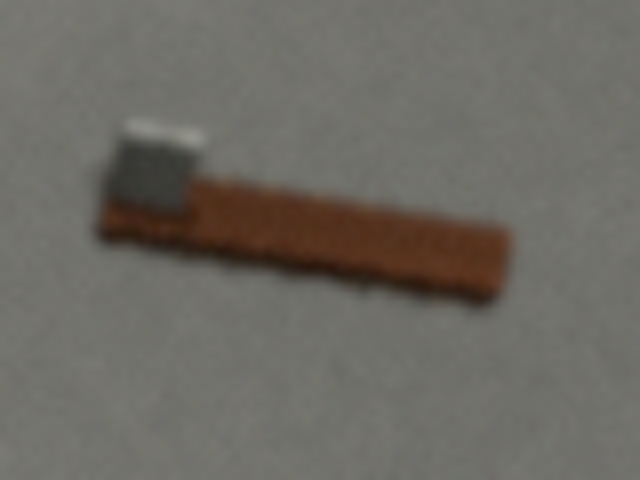

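View pics/cropst.png

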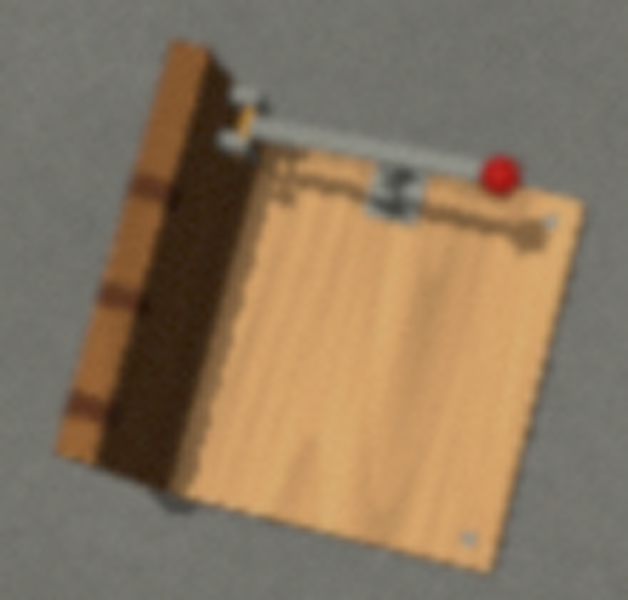

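Run:
```python
from h import *
def rect(Q):
    r=cv2.minAreaRect(Q[:,:2].astype(np.float32)); return np.round(r[0],1),np.round(r[1],1),round(r[2],2)
allt=[];allp=[];sqs=[];bl=[]
for n in ["top0","scene0"]:
    c=load(n);P=cloud(c);hsv=cv2.cvtColor(c["pixels"],cv2.COLOR_RGB2HSV)
    ok=c["z_map"]>0
    R=ok&(P[...,0]>360)&(P[...,0]<640)&(P[...,1]>0)&(P[...,1]<280)
    s=hsv[...,1]
    A=P[R&(P[...,2]>172)&(s>90)]; B=P[R&(P[...,2]>14)&(P[...,2]<30)&(s>70)]
    print(n,"board top",rect(A),np.median(A[:,2]),len(A)); print("plate",rect(B),np.median(B[:,2]))
    S=ok&(P[...,0]>500)&(P[...,0]<610)&(P[...,1]>-310)&(P[...,1]<-110)
    C=P[S&(P[...,2]>28)&(P[...,2]<44)&(s>70)]; D=P[S&(P[...,2]>50)]
    print("stock",rect(C),np.median(C[:,2]),"blade",rect(D),D[:,2].max(), np.median(D,0))
    W=P[ok&(P[...,0]>500)&(P[...,0]<640)&(P[...,1]>0)&(P[...,1]<190)&(P[...,2]>50)&(s<60)]
    print("stay steel",len(W),W.min(0).round(),W.max(0).round())
```

```text
top0 board top (array([517.1, 220.9]), array([ 21.5, 208.9]), 75.02) 180.51632351115848 566
plate (array([493.3, 124.6]), array([183.9, 210.7]), 75.6) 20.929540529337714
stock (array([ 555.5, -211.5]), array([156.7,  26.2]), 79.97) 35.12330291253602 blade (array([ 568.6, -147.1]), array([26.9,  5.7]), 80.08) 148.13300620278255 [ 567.39383946 -146.8830084   110.25047483]
stay steel 212 [561.  59.  51.] [618. 190. 158.]
scene0 board top (array([521.7, 222.4]), array([ 22. , 210.5]), 75.37) 182.56057542211698 704
plate (array([499.3, 140.4]), array([213.9, 212.2]), 75.22) 22.70203494873863
stock (array([ 561.1, -209. ]), array([161.4,  27.6]), 79.16) 34.97046669811476 blade (array([ 572.1, -143.9]), array([35.6,  8.7]), 79.78) 143.60012141334153 [ 574.0445717  -143.18491356   99.77497362]
stay steel 259 [562.  51.  50.] [619. 187. 153.]
```

```bash
cat >> h.py <<'E'
from scipy.spatial.transform import Rotation as Ro
def go(bot,p,ydeg):
    "tool-frame shift+turn to reach world p, tool down, tool y at world angle ydeg"
    s=bot.observe(); R=Ro.from_quat(s["tcp_rot"]).as_matrix()
    a=np.radians(ydeg); y=np.array([np.cos(a),np.sin(a),0]); z=np.array([0,0,-1.]); T=np.stack([np.cross(y,z),y,z],1)
    print("shift",(R.T@(np.array(p)-s["eef_pos"])).round(1),"turn",np.degrees(Ro.from_matrix(R.T@T).as_rotvec()).round(1),"tcp",s["eef_pos"].round(1),"f",s["force"].round(1),"gap",s["finger_gap"].round(1),"t",s["clock"],"q7",s["q"][6].round(2))
E
python3 -c "
from h import *;from workcell import bot
go(bot,(563,49,215),-14.7)"
```

```text
Traceback (most recent call last):
  File "h.py", line 18, in go
    print("shift",(R.T@(np.array(p)-s["eef_pos"])).round(1),"turn",np.degrees(Ro.from_matrix(R.T@T).as_rotvec()).round(1),"tcp",s["eef_pos"].round(1),"f",s["force"].round(1),"gap",s["finger_gap"].round(1),"t",s["clock"],"q7",s["q"][6].round(2))
                                                                                                                                                                                    ^^^^^^^^^^^^^^^^^^^^^
AttributeError: 'float' object has no attribute 'round'
```

```bash
sed -i 's/s\["finger_gap"\].round(1)/round(float(s["finger_gap"]),1)/' h.py
python3 -c "
from h import *;from workcell import bot
go(bot,(563,49,215),-14.7)"
```

```text
shift [-513.3 -438.2   -7. ] turn [-0.1  0.1 84.9] tcp [228.  634.8 207.3] f [ 0.  -0.6  0.1] gap 85.3 t 0.1 q7 -0.06
```

```bash
python3 -m handwheel '[{"x":-60,"y":-51,"z":-15,"wz":10,"gripper":0},{"x":-120,"y":-102,"z":-15,"wz":20,"gripper":0},{"x":-180,"y":-153,"z":-15,"wz":30,"gripper":0},{"x":-240,"y":-204,"z":-15,"wz":40,"gripper":0},{"x":-300,"y":-255,"z":-15,"wz":50,"gripper":0},{"x":-360,"y":-306,"z":-15,"wz":60,"gripper":0},{"x":-420,"y":-357,"z":-15,"wz":70,"gripper":0},{"x":-480,"y":-408,"z":-15,"wz":80,"gripper":0}]' 40
python3 -c "
from h import *;from workcell import bot
go(bot,(563,49,215),-14.7)"
```

```text
shift [-513.3 -438.2   -7. ] turn [-0.1  0.1 84.9] tcp [228.  634.8 207.3] f [ 0.  -0.6  0.1] gap 85.3 t 0.1 q7 -0.06validation failed for argument at $[0]...
```

```bash
python3 -m handwheel '[{"x":-60,"y":-51,"z":-15,"wx":0,"wy":0,"wz":10,"gripper":0},{"x":-120,"y":-102,"z":-15,"wx":0,"wy":0,"wz":20,"gripper":0},{"x":-180,"y":-153,"z":-15,"wx":0,"wy":0,"wz":30,"gripper":0},{"x":-240,"y":-204,"z":-15,"wx":0,"wy":0,"wz":40,"gripper":0},{"x":-300,"y":-255,"z":-15,"wx":0,"wy":0,"wz":50,"gripper":0},{"x":-360,"y":-306,"z":-15,"wx":0,"wy":0,"wz":60,"gripper":0},{"x":-420,"y":-357,"z":-15,"wx":0,"wy":0,"wz":70,"gripper":0},{"x":-480,"y":-408,"z":-15,"wx":0,"wy":0,"wz":80,"gripper":0}]' 40
python3 -c "
from h import *;from workcell import bot
go(bot,(563,49,215),-14.7)"
```

```text
clock: 1.1
eef_pos: [477.2, 201.0, 223.1]
tcp_rot: [0.766, 0.642, 0.0, -0.0]
force: [1.4, 1.1, -0.1]
finger_gap: 0.2
shift [-134.7  111.     8. ] turn [-0.  -0.   4.6] tcp [477.2 201.  223.1] f [ 1.4  1.1 -0.1] gap 0.2 t 1.1 q7 -0.45
```

```bash
python3 -m handwheel '[{"x":-45,"y":37,"z":0,"wx":0,"wy":0,"wz":2,"gripper":0},{"x":-90,"y":74,"z":0,"wx":0,"wy":0,"wz":4,"gripper":0},{"x":-134,"y":111,"z":5,"wx":0,"wy":0,"wz":4.6,"gripper":0},{"x":-134,"y":111,"z":5,"wx":0,"wy":0,"wz":4.6,"gripper":0},{"x":-134,"y":111,"z":5,"wx":0,"wy":0,"wz":4.6,"gripper":0}]'
python3 - <<'E'
from h import *;from workcell import bot
go(bot,(563,49,215),-14.7)
for n in ["wrist","scene"]:
    c=grab(bot,n,n+"1"); cv2.imwrite("pics/%s1.png"%n,c["pixels"][:,:,::-1])
E
```

```text
clock: 1.72
eef_pos: [562.9, 52.3, 217.6]
tcp_rot: [0.79, 0.613, -0.0, -0.0]
force: [-0.6, 0.1, 0.5]
finger_gap: 0.3
shift [-3.1  0.9  2.6] turn [-0.1 -0.   0.3] tcp [562.9  52.3 217.6] f [-0.6  0.1  0.5] gap 0.3 t 1.725 q7 -0.18
```

View pics/wrist1.png

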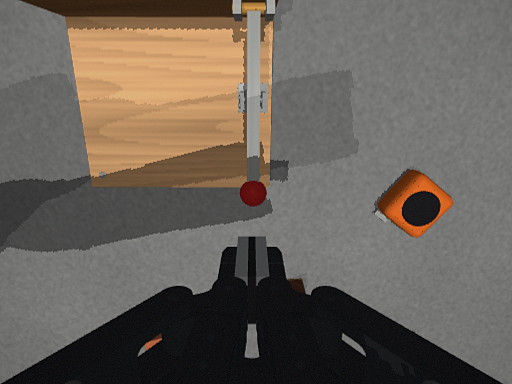

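View pics/scene1.png

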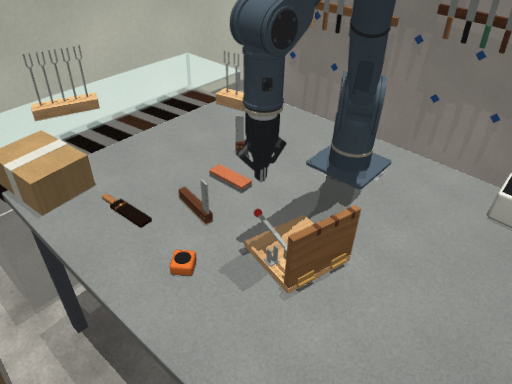

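Run:
```python
from h import *
c=load("wrist1");P=cloud(c);hsv=cv2.cvtColor(c["pixels"],cv2.COLOR_RGB2HSV).astype(int)
h,s,v=hsv[...,0],hsv[...,1],hsv[...,2];ok=c["z_map"]>0
red=ok&((h<4)|(h>175))&(s>190)&(P[...,2]>80)
Q=P[red];print("ball",len(Q),Q.mean(0).round(1),Q.min(0).round(1),Q.max(0).round(1))
B=P[ok&(s>70)&(P[...,2]>14)&(P[...,2]<30)&(P[...,1]>0)&(P[...,1]<280)&(h>10)]
print(cv2.minAreaRect(B[:,:2].astype(np.float32)),np.median(B[:,2]))
t=P[ok&(s<30)&(abs(P[...,2])<12)];print("table",np.median(t[:,2]))
print(c["cam_to_world"].round(3))
```

```text
ball 507 [563.4  50.4 144.6] [552.8  40.1 136.3] [587.6  58.5 288.8]
((495.1139831542969, 125.47478485107422), (180.5182647705078, 210.12733459472656), 75.49226379394531) 23.525307809890677
table 1.5679960699974345
[[ 9.69000e-01 -2.36000e-01 -7.80000e-02  5.83073e+02]
 [-2.48000e-01 -9.21000e-01 -3.02000e-01  1.29889e+02]
 [-1.00000e-03  3.12000e-01 -9.50000e-01  3.84845e+02]
 [ 0.00000e+00  0.00000e+00  0.00000e+00  1.00000e+00]]
```

```bash
python3 -m handwheel '[{"x":-2,"y":1,"z":40,"wx":0,"wy":0,"wz":0,"gripper":0},{"x":-3,"y":1,"z":65,"wx":0,"wy":0,"wz":0,"gripper":0},{"x":-4,"y":1,"z":78,"wx":0,"wy":0,"wz":0,"gripper":0},{"x":-5,"y":1,"z":90,"wx":0,"wy":0,"wz":0,"gripper":0},{"x":-4,"y":1,"z":104,"wx":0,"wy":0,"wz":0,"gripper":0},{"x":-2,"y":1,"z":118,"wx":0,"wy":0,"wz":0,"gripper":0},{"x":1,"y":1,"z":132,"wx":0,"wy":0,"wz":0,"gripper":0},{"x":6,"y":1,"z":146,"wx":0,"wy":0,"wz":0,"gripper":0}]'
python3 - <<'E'
from h import *;from workcell import bot
go(bot,(566,65,50),-14.7)
c=grab(bot,"wrist","wrist2"); cv2.imwrite("pics/wrist2.png",c["pixels"][:,:,::-1])
E
```

```text
clock: 2.82
eef_pos: [565.9, 57.6, 71.1]
tcp_rot: [0.79, 0.613, -0.0, 0.0]
force: [-0.8, -0.5, 0.8]
finger_gap: 0.1
shift [ 7.1 -1.7 21.1] turn [0.  0.  0.3] tcp [565.9  57.6  71.1] f [-0.8 -0.5  0.8] gap 0.1 t 2.825 q7 -0.08
```

View pics/wrist2.png

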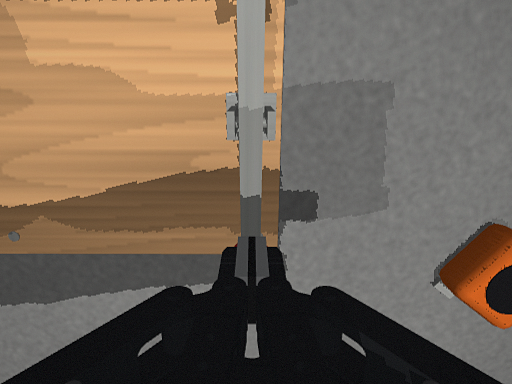

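The ball is hidden under the fingertips at (250,245), and the bar lies over the catch at (250,115). I keep pressing down.

```bash
python3 -m handwheel '[{"x":3,"y":-1,"z":10,"wx":0,"wy":0,"wz":0,"gripper":0},{"x":6,"y":-1,"z":17,"wx":0,"wy":0,"wz":0,"gripper":0},{"x":7,"y":-1,"z":21,"wx":0,"wy":0,"wz":0,"gripper":0},{"x":7,"y":-1,"z":24,"wx":0,"wy":0,"wz":0,"gripper":0},{"x":7,"y":-1,"z":24,"wx":0,"wy":0,"wz":0,"gripper":0}]'
python3 - <<'E'
from h import *;from workcell import bot
go(bot,(566,65,50),-14.7)
E
```

```text
clock: 3.5
eef_pos: [566.6, 64.3, 48.0]
tcp_rot: [0.79, 0.613, -0.0, 0.0]
force: [-0.2, 0.4, -0.2]
finger_gap: -0.2
shift [ 0.5 -0.7 -2. ] turn [0.  0.  0.3] tcp [566.6  64.3  48. ] f [-0.2  0.4 -0.2] gap -0.2 t 3.5 q7 -0.08
```

```bash
python3 -m handwheel '[{"x":0,"y":0,"z":2,"wx":0,"wy":0,"wz":0,"gripper":0},{"x":0,"y":0,"z":4,"wx":0,"wy":0,"wz":0,"gripper":0},{"x":0,"y":0,"z":4,"wx":0,"wy":0,"wz":0,"gripper":0}]'
python3 - <<'E'
from h import *;from workcell import bot
go(bot,(566,65,50),-14.7)
c=grab(bot,"scene","scene3");P=cloud(c); cv2.imwrite("pics/scene3.png",cv2.resize(c["pixels"][190:300,220:370,::-1],(750,550)))
E
```

```text
clock: 3.88
eef_pos: [566.6, 64.4, 44.0]
tcp_rot: [0.79, 0.613, -0.0, 0.0]
force: [0.7, 0.7, -0.1]
finger_gap: -0.0
shift [ 0.5 -0.7 -6. ] turn [-0.   0.   0.3] tcp [566.6  64.4  44. ] f [ 0.7  0.7 -0.1] gap -0.0 t 3.875 q7 -0.08
```

View pics/scene3.png

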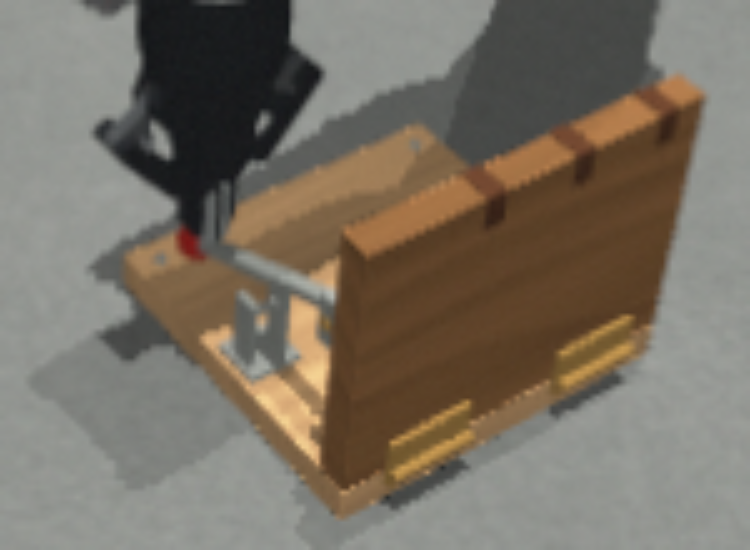

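Run:
```python
from h import *;from workcell import bot
c=load("scene3");P=cloud(c);hsv=cv2.cvtColor(c["pixels"],cv2.COLOR_RGB2HSV).astype(int)
h,s,v=hsv[...,0],hsv[...,1],hsv[...,2];ok=c["z_map"]>0
red=ok&((h<4)|(h>175))&(s>190)&(P[...,1]>0)&(P[...,1]<150)
Q=P[red];print(len(Q),Q.mean(0),Q.min(0),Q.max(0))
W=P[ok&(s<60)&(P[...,2]>60)&(P[...,0]>560)&(P[...,0]<600)&(P[...,1]>60)&(P[...,1]<190)]
o=np.array([517.5,212.3]);a=np.radians(75.4);X=np.array([np.cos(a),np.sin(a)]);Y=np.array([-X[1],X[0]])
for w in W[np.argsort(W[:,1])][::4]: print(((w[:2]-o)@X).round(1),((w[:2]-o)@Y).round(1),w[2].round(1))
c=grab(bot,"wrist","wrist3"); cv2.imwrite("pics/wrist3.png",c["pixels"][:,:,::-1])
```

```text
10 [574.51518815  59.2344964   61.39032148] [572.29826929  54.78346938  52.36311923] [580.1617293   63.47896026  75.93302524]
-131.4 -99.5 88.2
-126.1 -117.9 246.0
-130.4 -100.9 120.6
-133.0 -88.8 496.7
-132.4 -88.3 473.2
-129.4 -97.7 88.9
-128.6 -98.3 93.3
-128.1 -98.4 83.3
-127.0 -99.6 102.1
-123.3 -112.3 150.9
-125.9 -101.1 130.7
-122.0 -114.9 241.6
-125.2 -101.3 117.9
-124.6 -102.2 138.8
-130.2 -80.0 474.4
-120.1 -116.2 240.4
-120.3 -114.6 170.1
-124.3 -98.6 110.5
-122.8 -102.8 117.1
-120.3 -111.9 178.3
-128.9 -78.4 474.5
-120.2 -111.5 156.0
-119.3 -114.3 121.9
-120.9 -107.9 150.6
-123.3 -98.6 83.6
-122.7 -100.5 139.3
-125.4 -89.3 499.3
-120.1 -108.9 170.8
-121.1 -104.7 145.7
-119.9 -109.0 167.9
-119.0 -112.5 163.7
-121.2 -103.3 469.9
-118.0 -115.0 113.1
-123.0 -95.5 78.7
-118.6 -111.7 117.8
-120.6 -102.8 170.9
-119.4 -106.2 160.6
-120.2 -103.0 168.2
-123.3 -90.6 496.1
-121.7 -96.6 87.4
-120.4 -101.4 469.7
-117.3 -112.6 122.6
-119.5 -103.6 175.2
-118.4 -107.4 177.7
-119.5 -102.5 132.8
-120.8 -97.2 84.9
-120.5 -97.2 178.0
-117.0 -109.8 118.1
-116.9 -109.7 114.7
-119.5 -99.1 121.2

[... 7358 characters left out ...]
.1 -68.8 455.3
-81.7 -70.3 404.0
-81.0 -72.6 393.2
-81.9 -68.9 422.0
-80.4 -74.4 446.4
-80.2 -75.1 453.2
-82.0 -68.0 410.2
-81.6 -69.4 457.8
-81.9 -67.7 439.7
-80.8 -71.7 447.7
-80.9 -71.1 406.9
-75.6 -91.6 90.4
-79.4 -76.5 464.7
-81.7 -67.1 461.6
-80.6 -71.0 402.4
-81.8 -66.3 452.6
-79.5 -74.7 406.2
-81.5 -66.2 448.3
-73.0 -98.3 64.4
-80.9 -66.9 419.6
-81.3 -65.3 434.9
-74.9 -88.6 82.4
-80.6 -66.2 439.8
-80.4 -65.9 401.0
-71.9 -96.1 67.7
-71.8 -96.1 64.2
-73.0 -87.3 90.2
-73.1 -76.5 66.8
-67.8 -88.0 91.5
-64.4 -90.5 92.1
-61.6 -89.4 90.4
-58.6 -88.6 92.4
-55.5 -85.0 96.5
-53.3 -83.6 97.6
-49.5 -86.5 98.8
-46.5 -85.8 101.0
-42.3 -88.5 95.7
-37.8 -89.3 103.3
-34.8 -88.2 98.4
-31.7 -88.2 107.9
```

View pics/wrist3.png

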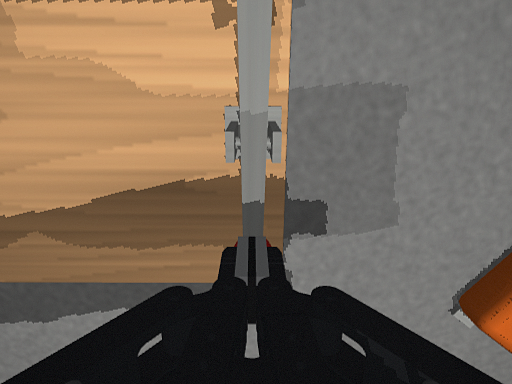

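```bash
python3 -m handwheel '[{"x":0,"y":0,"z":-8,"wx":0,"wy":0,"wz":0,"gripper":0},{"x":0,"y":0,"z":-20,"wx":0,"wy":0,"wz":0,"gripper":0},{"x":0,"y":0,"z":-40,"wx":0,"wy":0,"wz":0,"gripper":0},{"x":0,"y":0,"z":-70,"wx":0,"wy":0,"wz":0,"gripper":0},{"x":0,"y":0,"z":-100,"wx":0,"wy":0,"wz":0,"gripper":0},{"x":0,"y":0,"z":-100,"wx":0,"wy":0,"wz":0,"gripper":0}]'
python3 - <<'E'
from h import *;from workcell import bot
go(bot,(566,65,150),-14.7)
o=np.array([517.5,212.3]);a=np.radians(75.4);X=np.array([np.cos(a),np.sin(a)]);Y=np.array([-X[1],X[0]])
for n in ["wrist","scene"]:
    c=grab(bot,n,n+"4"); 
    P=cloud(c);hsv=cv2.cvtColor(c["pixels"],cv2.COLOR_RGB2HSV).astype(int)
    h,s,v=hsv[...,0],hsv[...,1],hsv[...,2];ok=c["z_map"]>0
    red=ok&((h<4)|(h>175))&(s>190)&(P[...,1]>0)&(P[...,1]<150)&(P[...,2]<200)
    Q=P[red];q=np.median(Q,0);print(n,len(Q),q,"stand",((q[:2]-o)@X).round(1),((q[:2]-o)@Y).round(1),Q.max(0),Q.min(0))
c=load("wrist4");cv2.imwrite("pics/wrist4.png",c["pixels"][:,:,::-1])
c=load("scene4");cv2.imwrite("pics/scene4.png",cv2.resize(c["pixels"][190:300,220:370,::-1],(750,550)))
E
```

```text
clock: 4.72
eef_pos: [568.1, 64.4, 147.1]
tcp_rot: [0.79, 0.613, 0.002, 0.001]
force: [0.1, -0.5, -0.8]
finger_gap: 0.0
shift [ 0.1 -2.2 -2.9] turn [ 0.3 -0.1  0.3] tcp [568.1  64.4 147.1] f [ 0.1 -0.5 -0.8] gap 0.0 t 4.725 q7 -0.15
wrist 413 [565.66435613  59.23749561  65.89684453] stand -136.0 -85.2 [576.02689319  75.44497226 199.08143656] [555.25650834  49.4513091   55.55343585]
scene 21 [571.74974919  59.97687408  63.26915568] stand -133.7 -90.9 [575.85241692  62.60474155  67.45757837] [560.0849613   54.91830021  55.8551771 ]
```

View pics/wrist4.png

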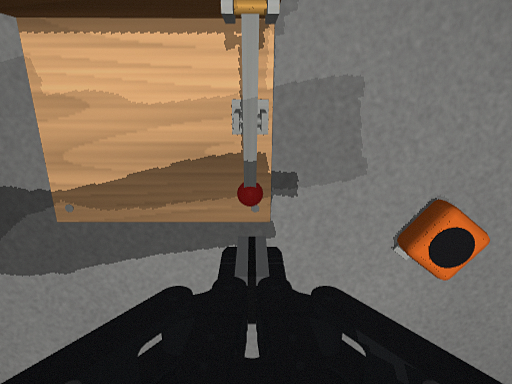

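View pics/scene4.png

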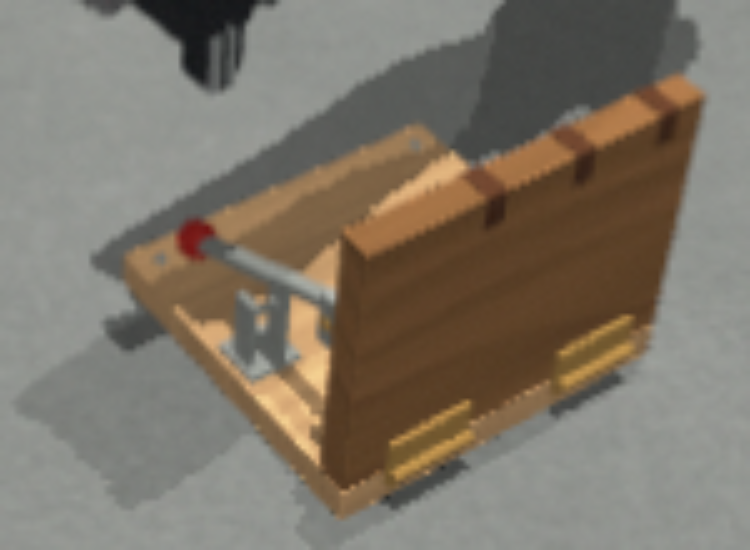

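```bash
python3 -m handwheel '[{"x":-13,"y":-1,"z":40,"wx":0,"wy":0,"wz":0,"gripper":0},{"x":-13,"y":-1,"z":68,"wx":0,"wy":0,"wz":0,"gripper":0},{"x":-13,"y":-1,"z":76,"wx":0,"wy":0,"wz":0,"gripper":0},{"x":-13,"y":-1,"z":80,"wx":0,"wy":0,"wz":0,"gripper":0},{"x":-12,"y":-1,"z":84,"wx":0,"wy":0,"wz":0,"gripper":0},{"x":-11,"y":-1,"z":87,"wx":0,"wy":0,"wz":0,"gripper":0},{"x":-9,"y":-1,"z":90,"wx":0,"wy":0,"wz":0,"gripper":0}]'
python3 - <<'E'
from h import *;from workcell import bot
go(bot,(566,65,50),-14.7)
c=grab(bot,"scene","scene5");cv2.imwrite("pics/scene5.png",cv2.resize(c["pixels"][190:300,220:370,::-1],(750,550)))
E
```

```text
clock: 5.7
eef_pos: [563.7, 56.2, 54.3]
tcp_rot: [0.79, 0.613, 0.0, 0.0]
force: [-0.1, 0.6, -0.6]
finger_gap: -0.2
shift [9.1 0.1 4.3] turn [ 0.  -0.   0.3] tcp [563.7  56.2  54.3] f [-0.1  0.6 -0.6] gap -0.2 t 5.7 q7 -0.06
```

View pics/scene5.png

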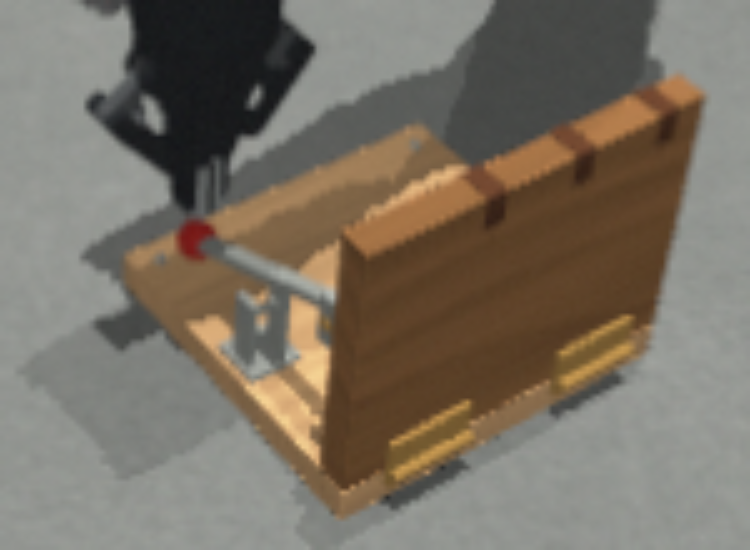

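Run:
```python
from h import *;from workcell import bot
def proj(c,p):
    T=np.linalg.inv(c["cam_to_world"]);q=T[:3,:3]@np.array(p)+T[:3,3]
    K=np.array([[c["fx"],0,c["cx"]],[0,c["fy"],c["cy"]],[0,0,1.]],float)
    return cv2.projectPoints(q.reshape(1,1,3),np.zeros(3),np.zeros(3),K,np.array([float(c["k1"]),0,0,0]))[0].ravel()
c=load("scene5")
for p in [(563.7,56.2,54.3),(563.7,56.2,73),(565,57,57),(566.2,64.7,40)]: 
    q=proj(c,p);print(p,q,"crop",(q-[220,190])*5)
P=cloud(c)
for u,v in [(259,238),(262,228),(258,225),(262,232),(257,231)]: print(u,v,P[v,u].round(),c["pixels"][v,u])
w=grab(bot,"wrist","wrist5");cv2.imwrite("pics/wrist5.png",cv2.resize(w["pixels"][180:290,180:330,::-1],(750,550)))
print(proj(w,(563.7,56.2,54.3)),proj(w,(565,57,57)))
t=grab(bot,"top","top5");cv2.imwrite("pics/top5.png",cv2.resize(t["pixels"][135:240,135:245,::-1],(628,600)))
```

```text
(563.7, 56.2, 54.3) [258.88402811 237.55017682] crop [194.42014055 237.75088411]
(563.7, 56.2, 73) [259.05573745 232.37908208] crop [195.27868723 211.89541042]
(565, 57, 57) [258.81111449 237.19831114] crop [194.05557245 235.99155569]
(566.2, 64.7, 40) [260.52139408 243.41767807] crop [202.60697038 267.08839036]
259 238 [570.  62.  61.] [118  43  42]
262 228 [568.  69.  99.] [60 62 61]
258 225 [574.  60. 108.] [25 26 27]
262 232 [563.  66.  80.] [88 80 70]
257 231 [575.  59.  87.] [30 32 34]
[251.73915483 232.11534302] [253.63492755 232.44732744]
```

View pics/wrist5.png

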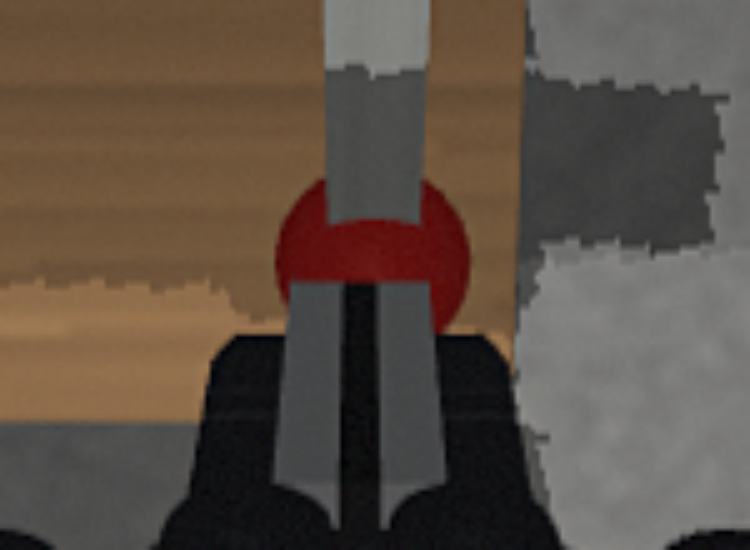

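View pics/top5.png

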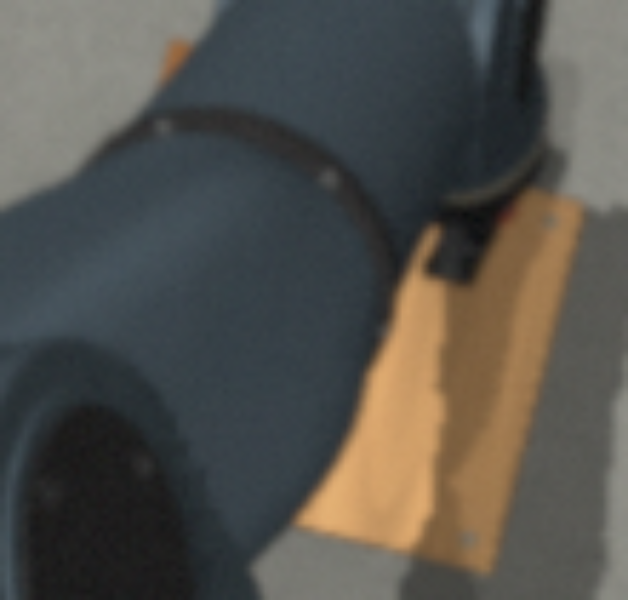

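Run:
```python
from h import *
o=np.array([517.5,212.3]);a=np.radians(75.4);X=np.array([np.cos(a),np.sin(a)]);Y=np.array([-X[1],X[0]])
for n in ["wrist1","wrist2","wrist3","wrist4","wrist5"]:
    c=load(n);P=cloud(c);s=cv2.cvtColor(c["pixels"],cv2.COLOR_RGB2HSV)[...,1]
    W=P[(c["z_map"]>0)&(s<60)&(P[...,2]>50)]
    xs=(W[:,:2]-o)@X;ys=(W[:,:2]-o)@Y
    m=(abs(ys+85)<5)&(xs>-122)&(xs<-25)&(W[:,2]<170)
    f=np.polyfit(xs[m],W[m,2],1)
    r=W[m,2]-np.polyval(f,xs[m]);k=abs(r)<6;f=np.polyfit(xs[m][k],W[m,2][k],1)
    print(n,k.sum(),f.round(3),"stay",0.54+np.arctan(-f[0]),"z at -10",np.polyval(f,-10))
```

```text
wrist1 1654 [ -0.168 115.024] stay 0.706807171760032 z at -10 116.7072221490005
wrist2 4846 [  0.207 118.452] stay 0.33574356891981866 z at -10 116.38044644430995
wrist3 2498 [-3.9000e-02  9.7601e+01] stay 0.5789783895556699 z at -10 97.99091015315635
wrist4 1994 [  0.437 120.993] stay 0.1283191867989365 z at -10 116.62700546781298
wrist5 4263 [  0.434 120.809] stay 0.13047265925438245 z at -10 116.46845253821007
```

```bash
python3 -m handwheel '[{"x":1,"y":0,"z":6,"wx":0,"wy":0,"wz":0,"gripper":0},{"x":2,"y":0,"z":11,"wx":0,"wy":0,"wz":0,"gripper":0},{"x":4,"y":0,"z":16,"wx":0,"wy":0,"wz":0,"gripper":0},{"x":6,"y":0,"z":20,"wx":0,"wy":0,"wz":0,"gripper":0},{"x":7,"y":0,"z":24,"wx":0,"wy":0,"wz":0,"gripper":0},{"x":7,"y":0,"z":26,"wx":0,"wy":0,"wz":0,"gripper":0},{"x":7,"y":0,"z":26,"wx":0,"wy":0,"wz":0,"gripper":0}]'
cat >> h.py <<'E'
o=np.array([517.5,212.3]);a_=np.radians(75.4);X=np.array([np.cos(a_),np.sin(a_)]);Y=np.array([-X[1],X[0]])
def stay(c):
    P=cloud(c);s=cv2.cvtColor(c["pixels"],cv2.COLOR_RGB2HSV)[...,1]
    W=P[(c["z_map"]>0)&(s<60)&(P[...,2]>50)]
    xs=(W[:,:2]-o)@X;ys=(W[:,:2]-o)@Y
    m=(abs(ys+85)<5)&(xs>-122)&(xs<-25)&(W[:,2]<125)
    f=np.polyfit(xs[m],W[m,2],1)
    for _ in range(4):
        r=W[m,2]-np.polyval(f,xs[m]);k=abs(r)<6;f=np.polyfit(xs[m][k],W[m,2][k],1)
    print(k.sum(),f.round(3),"stay",0.54+np.arctan(-f[0]))
E
python3 - <<'E'
from h import *;from workcell import bot
go(bot,(566,65,28),-14.7)
c=grab(bot,"wrist","wrist6");stay(c)
c=grab(bot,"scene","scene6");cv2.imwrite("pics/scene6.png",cv2.resize(c["pixels"][190:300,220:370,::-1],(750,550)))
E
```

```text
clock: 6.72
eef_pos: [565.1, 62.8, 28.0]
tcp_rot: [0.79, 0.613, -0.0, -0.0]
force: [-0.6, -0.3, 0.2]
finger_gap: 0.1
shift [ 2.3  0.3 -0. ] turn [-0.  -0.   0.3] tcp [565.1  62.8  28. ] f [-0.6 -0.3  0.2] gap 0.1 t 6.725 q7 -0.06
6377 [  0.577 121.523] stay 0.01682157169788423
```

View pics/scene6.png

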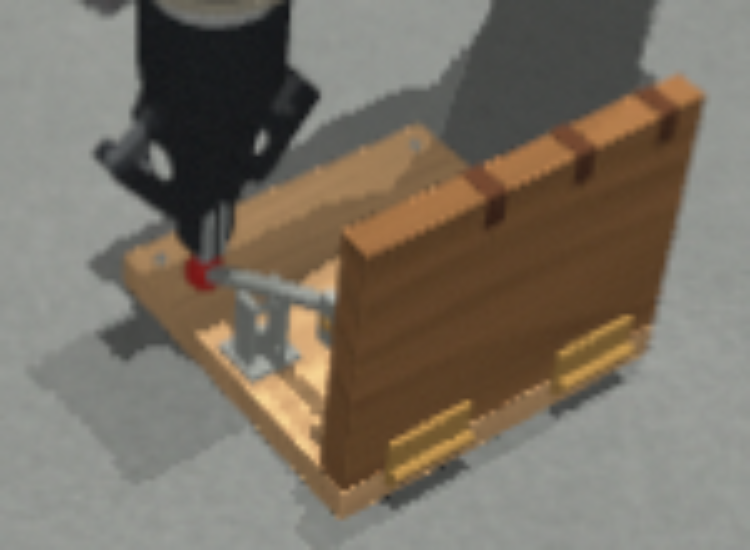

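```bash
python3 -m handwheel '[{"x":1,"y":0,"z":1.5,"wx":0,"wy":0,"wz":0,"gripper":0},{"x":2,"y":0,"z":3,"wx":0,"wy":0,"wz":0,"gripper":0},{"x":2,"y":0,"z":3,"wx":0,"wy":0,"wz":0,"gripper":0}]'
python3 - <<'E'
from h import *;from workcell import bot
go(bot,(566,65,28),-14.7)
c=grab(bot,"wrist","wrist7");stay(c)
E
```

```text
clock: 7.2
eef_pos: [565.6, 62.9, 26.6]
tcp_rot: [0.79, 0.613, -0.0, 0.001]
force: [-6.7, -5.0, 20.8]
finger_gap: 0.0
shift [ 2.1 -0.1 -1.4] turn [0.1 0.  0.2] tcp [565.6  62.9  26.6] f [-6.7 -5.  20.8] gap 0.0 t 7.2 q7 -0.06
6146 [  0.557 120.319] stay 0.03155921236941128
```

```bash
python3 -m handwheel '[{"x":0,"y":0,"z":-10,"wx":0,"wy":0,"wz":0,"gripper":0},{"x":0,"y":0,"z":-40,"wx":0,"wy":0,"wz":0,"gripper":0},{"x":0,"y":0,"z":-90,"wx":0,"wy":0,"wz":0,"gripper":0},{"x":0,"y":0,"z":-140,"wx":0,"wy":0,"wz":0,"gripper":0},{"x":0,"y":0,"z":-180,"wx":0,"wy":0,"wz":0,"gripper":0},{"x":0,"y":0,"z":-180,"wx":0,"wy":0,"wz":0,"gripper":40}]'
python3 - <<'E'
from h import *;from workcell import bot
go(bot,(566,65,28),-14.7)
c=grab(bot,"wrist","wrist8");stay(c); cv2.imwrite("pics/wrist8.png",c["pixels"][:,:,::-1])
P=cloud(c);hsv=cv2.cvtColor(c["pixels"],cv2.COLOR_RGB2HSV).astype(int);h,s=hsv[...,0],hsv[...,1]
red=(c["z_map"]>0)&((h<4)|(h>175))&(s>190)&(P[...,1]>0)&(P[...,1]<150)&(P[...,2]<200)
Q=P[red];print("ball",Q.mean(0),np.percentile(Q[:,2],95), (Q.mean(0)[:2]-o)@X,(Q.mean(0)[:2]-o)@Y)
c=grab(bot,"scene","scene8");cv2.imwrite("pics/scene8.png",cv2.resize(c["pixels"][190:300,220:370,::-1],(750,550)))
E
```

```text
clock: 8.0
eef_pos: [567.4, 64.7, 208.3]
tcp_rot: [0.79, 0.613, 0.003, 0.001]
force: [-0.3, 0.9, -0.2]
finger_gap: 16.8
shift [ -0.6  -2.3 180.3] turn [ 0.3 -0.2  0.3] tcp [567.4  64.7 208.3] f [-0.3  0.9 -0.2] gap 16.8 t 8.0 q7 -0.18
1169 [  0.6   122.862] stay -0.0001592487813198984
ball [567.51907671  66.02611056  49.56937631] 52.52804444973515 -128.94230765061613 -85.27508467329238
```

View pics/wrist8.png

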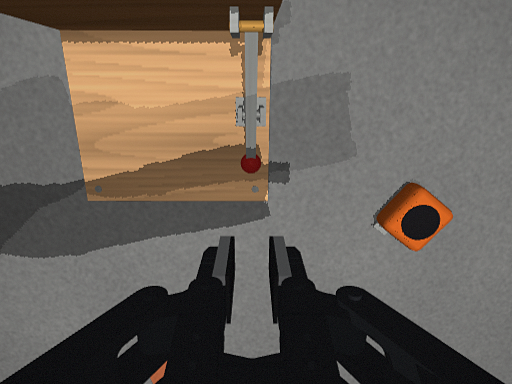

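View pics/scene8.png

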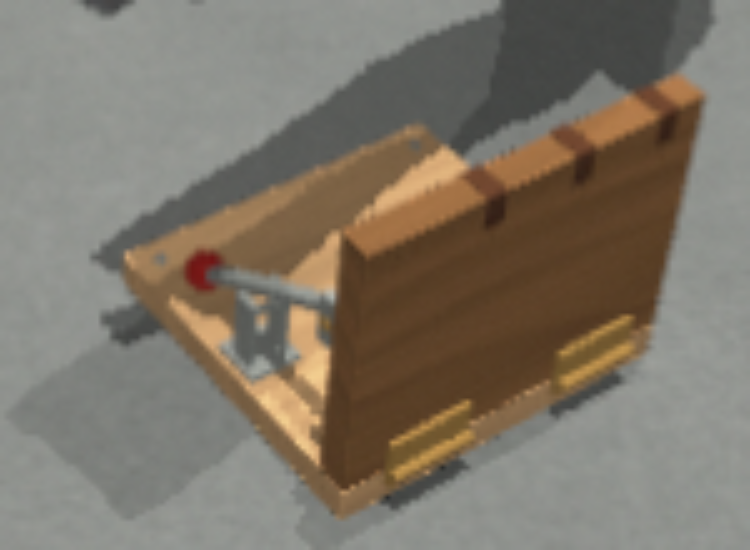

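```bash
python3 -c "
from h import *;from workcell import bot
go(bot,(555.6,-225,205),-10.4)"
```

```text
shift [-2.834e+02  6.230e+01 -1.000e-01] turn [ 0.  -0.  -3.9] tcp [565.4  65.  205. ] f [ 0.  -1.   0.6] gap 32.0 t 8.1 q7 -0.18
```

```bash
python3 -m handwheel '[{"x":-56,"y":12,"z":0,"wx":0,"wy":0,"wz":-1,"gripper":85},{"x":-112,"y":24,"z":0,"wx":0,"wy":0,"wz":-2,"gripper":85},{"x":-168,"y":36,"z":0,"wx":0,"wy":0,"wz":-3,"gripper":85},{"x":-224,"y":48,"z":0,"wx":0,"wy":0,"wz":-4,"gripper":85},{"x":-283,"y":62,"z":0,"wx":0,"wy":0,"wz":-4,"gripper":85},{"x":-283,"y":62,"z":0,"wx":0,"wy":0,"wz":-4,"gripper":85},{"x":-283,"y":62,"z":0,"wx":0,"wy":0,"wz":-4,"gripper":85}]'
python3 - <<'E'
from h import *;from workcell import bot
go(bot,(555.6,-225,205),-10.4)
c=grab(bot,"wrist","wrist9"); cv2.imwrite("pics/wrist9.png",c["pixels"][:,:,::-1])
P=cloud(c);hsv=cv2.cvtColor(c["pixels"],cv2.COLOR_RGB2HSV).astype(int);h,s=hsv[...,0],hsv[...,1]
S=(c["z_map"]>0)&(P[...,0]>500)&(P[...,0]<620)&(P[...,1]>-320)&(P[...,1]<-100)
C=P[S&(P[...,2]>30)&(P[...,2]<42)&(s>70)];D=P[S&(P[...,2]>135)&(P[...,2]<150)]
print(len(C),cv2.minAreaRect(C[:,:2].astype(np.float32)),np.median(C[:,2]))
print(len(D),cv2.minAreaRect(D[:,:2].astype(np.float32)),np.median(D[:,2]))
C=P[S&(P[...,2]>30)&(P[...,2]<42)&(s>70)];print(np.polyfit(C[:,1],C[:,0],1))
E
```

```text
clock: 8.98
eef_pos: [554.9, -224.2, 203.6]
tcp_rot: [0.768, 0.64, -0.0, -0.001]
force: [0.3, -0.4, -0.1]
finger_gap: 85.1
shift [-0.6  0.8 -1.4] turn [-0.1 -0.   0. ] tcp [ 554.9 -224.2  203.6] f [ 0.3 -0.4 -0.1] gap 85.1 t 8.975 q7 0.39
3400 ((559.1378784179688, -210.3665313720703), (159.3288116455078, 25.684856414794922), 79.41561126708984) 37.52384570554662
328 ((571.2913208007812, -146.14889526367188), (29.552457809448242, 4.6315016746521), 79.537353515625) 143.498315710665
[1.79354851e-01 5.96841585e+02]
```

View pics/wrist9.png

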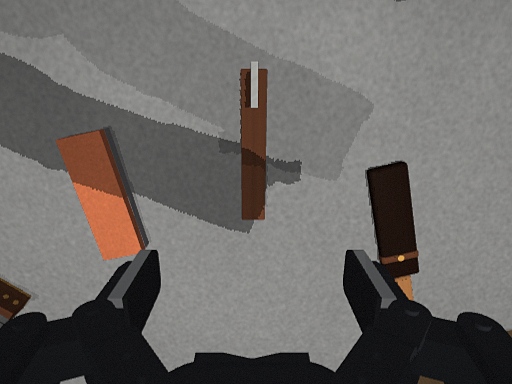

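```bash
python3 -m handwheel '[{"x":-1,"y":2,"z":50,"wx":0,"wy":0,"wz":0,"gripper":60},{"x":-1,"y":2,"z":100,"wx":0,"wy":0,"wz":0,"gripper":60},{"x":-1,"y":2,"z":150,"wx":0,"wy":0,"wz":0,"gripper":60},{"x":-1,"y":2,"z":180,"wx":0,"wy":0,"wz":0,"gripper":60},{"x":-1,"y":2,"z":197,"wx":0,"wy":0,"wz":0,"gripper":60},{"x":-1,"y":2,"z":197,"wx":0,"wy":0,"wz":0,"gripper":60}]' 60
python3 - <<'E'
from h import *;from workcell import bot
go(bot,(556.4,-225,5),-10.5)
c=grab(bot,"wrist","wrist10"); cv2.imwrite("pics/wrist10.png",c["pixels"][:,:,::-1])
E
```

```text
clock: 9.78
eef_pos: [557.1, -224.9, 7.3]
tcp_rot: [0.768, 0.641, -0.0, -0.001]
force: [0.3, 0.8, 0.7]
finger_gap: 60.0
shift [-0.2 -0.7  2.3] turn [-0.1 -0.   0.2] tcp [ 557.1 -224.9    7.3] f [0.3 0.8 0.7] gap 60.0 t 9.775 q7 0.51
```

View pics/wrist10.png

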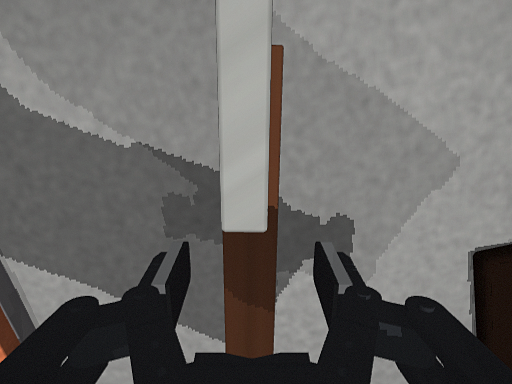

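The stock at (250,300) sits centred between the pads at (175,270) and (330,270). I close at 60 N, hold, and then lift.

```bash
python3 -m handwheel '[{"x":0,"y":-0.5,"z":1.5,"wx":0,"wy":0,"wz":0,"gripper":30},{"x":0,"y":-0.5,"z":1.5,"wx":0,"wy":0,"wz":0,"gripper":15},{"x":0,"y":-0.5,"z":1.5,"wx":0,"wy":0,"wz":0,"gripper":10},{"x":0,"y":-0.5,"z":1.5,"wx":0,"wy":0,"wz":0,"gripper":10},{"x":0,"y":-0.5,"z":1.5,"wx":0,"wy":0,"wz":0,"gripper":10}]' 60
python3 - <<'E'
from h import *;from workcell import bot
go(bot,(556.4,-225,5),-10.5)
E
```

```text
clock: 10.45
eef_pos: [557.2, -226.2, 7.8]
tcp_rot: [0.768, 0.64, 0.001, 0.0]
force: [-1.4, 0.6, 8.0]
finger_gap: 23.4
shift [ 1.  -1.   2.8] turn [ 0.1 -0.   0.1] tcp [ 557.2 -226.2    7.8] f [-1.4  0.6  8. ] gap 23.4 t 10.45 q7 0.51
```

```bash
python3 -m handwheel '[{"x":0,"y":0,"z":0,"wx":0,"wy":0,"wz":0,"gripper":45},{"x":0,"y":0,"z":-3,"wx":0,"wy":0,"wz":0,"gripper":45},{"x":0,"y":0,"z":-5,"wx":0,"wy":0,"wz":0,"gripper":30},{"x":0,"y":0,"z":-5,"wx":0,"wy":0,"wz":0,"gripper":10},{"x":0,"y":0,"z":-5,"wx":0,"wy":0,"wz":0,"gripper":10},{"x":0,"y":0,"z":-5,"wx":0,"wy":0,"wz":0,"gripper":10},{"x":0,"y":0,"z":-5,"wx":0,"wy":0,"wz":0,"gripper":10}]' 60
python3 - <<'E'
from h import *;from workcell import bot
go(bot,(556.4,-225,10),-10.5)
c=grab(bot,"wrist","wrist11"); cv2.imwrite("pics/wrist11.png",c["pixels"][:,:,::-1])
E
```

```text
clock: 11.32
eef_pos: [555.5, -226.1, 13.2]
tcp_rot: [0.768, 0.64, -0.0, -0.001]
force: [-9.3, 4.0, 23.3]
finger_gap: 10.3
shift [1.2 0.7 3.2] turn [-0.1 -0.   0.1] tcp [ 555.5 -226.1   13.2] f [-9.3  4.  23.3] gap 10.3 t 11.325 q7 0.51
```

View pics/wrist11.png

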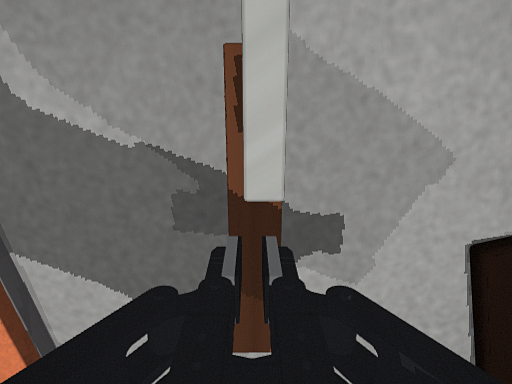

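Run:
```python
from h import *
for n,tz in [("wrist1",217.6),("wrist4",147.1),("wrist11",13.2)]:
    c=load(n);P=cloud(c)
    for u,v in [(243,240),(262,240),(243,260),(262,260)]: print(n,u,v,(P[v,u]).round(1),c["pixels"][v,u],"dz",(P[v,u,2]-tz).round(1))
c=load("wrist11");P=cloud(c);hsv=cv2.cvtColor(c["pixels"],cv2.COLOR_RGB2HSV).astype(int);s=hsv[...,1]
S=(c["z_map"]>0)&(P[...,1]>-320)&(P[...,1]<-100)&(abs(P[...,0]-560)<60)&(s>70)&(P[...,2]>20)&(P[...,2]<60)
C=P[S];print(cv2.minAreaRect(C[:,:2].astype(np.float32)),np.percentile(C[:,2],[5,50,95]))
for u,v in [(232,60),(232,150),(250,215),(270,215),(255,280),(255,330),(250,190),(280,190),(250,20),(285,20)]: print(u,v,P[v,u].round(1))
```

```text
wrist1 243 240 [562.   63.8 249.8] [69 70 71] dz 32.2
wrist1 262 240 [570.7  62.1 250.8] [69 69 71] dz 33.2
wrist1 243 260 [562.3  63.3 267.1] [63 65 67] dz 49.5
wrist1 262 260 [570.   61.8 267.8] [68 69 70] dz 50.2
wrist4 243 240 [566.9  75.4 178.3] [70 71 71] dz 31.2
wrist4 262 240 [575.6  73.5 178.9] [69 69 70] dz 31.8
wrist4 243 260 [567.4  75.8 197.2] [68 69 69] dz 50.1
wrist4 262 260 [575.1  74.3 198. ] [70 70 71] dz 50.9
wrist11 243 240 [ 552.7 -218.7   37.2] [57 34 21] dz 24.0
wrist11 262 240 [ 562.3 -217.6   42.7] [22 19 20] dz 29.5
wrist11 243 260 [ 550.7 -229.4   37.8] [59 34 20] dz 24.6
wrist11 262 260 [ 560.6 -227.1   44.6] [ 8 11 16] dz 31.4
((559.0653076171875, -210.35971069335938), (158.7285614013672, 36.30653381347656), 75.31825256347656) [36.52557776 37.50513415 38.53240028]
232 60 [ 563.9 -136.6   37.4]
232 150 [ 556.3 -173.7   36.6]
250 215 [ 558.6 -206.1   37.3]
270 215 [ 568.  -207.8   37.5]
255 280 [ 554.5 -242.1   37.6]
255 330 [ 549.  -273.    37.8]
250 190 [ 570.2 -147.3  180.5]
280 190 [ 570.2 -147.3  180.5]
250 20 [ 570.2 -147.3  180.5]
285 20 [ 570.2 -147.3  180.5]
```

```bash
python3 -m handwheel '[{"x":0,"y":0,"z":-4,"wx":0,"wy":0,"wz":0,"gripper":60},{"x":0,"y":0,"z":-4,"wx":0,"wy":0,"wz":0,"gripper":60},{"x":0,"y":0,"z":-4,"wx":0,"wy":0,"wz":0,"gripper":60}]' 60
python3 - <<'E'
from h import *;from workcell import bot
go(bot,(556.4,-225,-17),-10.5)
c=grab(bot,"wrist","wrist12"); cv2.imwrite("pics/wrist12.png",c["pixels"][:,:,::-1])
P=cloud(c);hsv=cv2.cvtColor(c["pixels"],cv2.COLOR_RGB2HSV).astype(int);s=hsv[...,1]
S=(c["z_map"]>0)&(P[...,1]>-320)&(P[...,1]<-190)&(abs(P[...,0]-560)<40)&(s>70)&(P[...,2]>20)&(P[...,2]<60)
C=P[S];print(cv2.minAreaRect(C[:,:2].astype(np.float32)),np.percentile(C[:,2],[5,50,95]),np.polyfit(C[:,1],C[:,0],1))
E
```

```text
clock: 11.75
eef_pos: [556.9, -226.0, 15.3]
tcp_rot: [0.768, 0.64, -0.0, -0.0]
force: [0.3, 0.0, -0.4]
finger_gap: 59.7
shift [ 0.9 -0.6 32.3] turn [-0.   0.   0.2] tcp [ 556.9 -226.    15.3] f [ 0.3  0.  -0.4] gap 59.7 t 11.75 q7 0.51
((552.148193359375, -236.159912109375), (103.38011169433594, 68.84573364257812), 56.977264404296875) [36.56728209 37.49607172 38.43303134] [1.72088926e-01 5.96111664e+02]
```

View pics/wrist12.png

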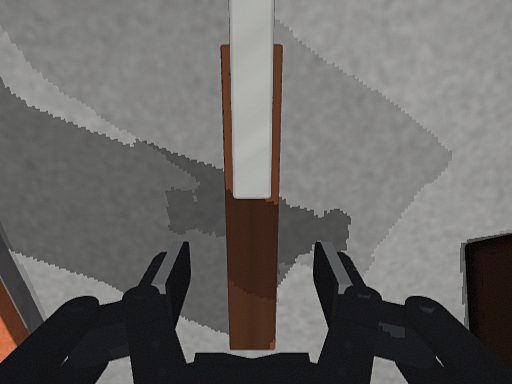

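```bash
python3 -m handwheel '[{"x":0.5,"y":0,"z":12,"wx":0,"wy":0,"wz":0,"gripper":60},{"x":1,"y":0,"z":24,"wx":0,"wy":0,"wz":0,"gripper":60},{"x":1,"y":0,"z":31,"wx":0,"wy":0,"wz":0,"gripper":55},{"x":1,"y":0,"z":31,"wx":0,"wy":0,"wz":0,"gripper":10},{"x":1,"y":0,"z":31,"wx":0,"wy":0,"wz":0,"gripper":10},{"x":1,"y":0,"z":31,"wx":0,"wy":0,"wz":0,"gripper":10},{"x":1,"y":0,"z":31,"wx":0,"wy":0,"wz":0,"gripper":10}]' 60
python3 - <<'E'
from h import *;from workcell import bot
go(bot,(556.4,-225,-17),-10.5)
E
```

```text
clock: 12.68
eef_pos: [557.0, -225.1, -15.3]
tcp_rot: [0.768, 0.64, 0.0, 0.0]
force: [0.7, -0.8, -1.8]
finger_gap: 24.9
shift [-0.  -0.6  1.7] turn [0.  0.  0.1] tcp [ 557.  -225.1  -15.3] f [ 0.7 -0.8 -1.8] gap 24.9 t 12.675 q7 0.52
```

Gripped at 24.9 mm with no upward force. Lifting to check.

```bash
python3 -m handwheel '[{"x":0,"y":0,"z":-10,"wx":0,"wy":0,"wz":0,"gripper":10},{"x":0,"y":0,"z":-30,"wx":0,"wy":0,"wz":0,"gripper":10},{"x":0,"y":0,"z":-55,"wx":0,"wy":0,"wz":0,"gripper":10},{"x":0,"y":0,"z":-80,"wx":0,"wy":0,"wz":0,"gripper":10},{"x":0,"y":0,"z":-80,"wx":0,"wy":0,"wz":0,"gripper":10}]' 60
python3 - <<'E'
from h import *;from workcell import bot
go(bot,(556.4,-225,-17),-10.5)
c=grab(bot,"wrist","wrist13"); cv2.imwrite("pics/wrist13.png",c["pixels"][:,:,::-1])
s=bot.observe();tp=s["eef_pos"]
P=cloud(c);hsv=cv2.cvtColor(c["pixels"],cv2.COLOR_RGB2HSV).astype(int);s=hsv[...,1]
S=(c["z_map"]>0)&(P[...,1]>-215)&(P[...,1]<-110)&(abs(P[...,0]-565)<30)&(s>70)&(P[...,2]>60)&(P[...,2]<140)
C=P[S];print(np.percentile(C[:,2],[5,50,95]),np.polyfit(C[:,1],C[:,0],1),"pitch",np.polyfit(C[:,1],C[:,2],1),C[:,1].max())
c=grab(bot,"scene","scene13");cv2.imwrite("pics/scene13.png",cv2.resize(c["pixels"][140:290,120:340,::-1],(792,540)))
E
```

```text
clock: 13.3
eef_pos: [558.2, -225.7, 66.8]
tcp_rot: [0.768, 0.64, 0.001, 0.002]
force: [0.5, -0.2, -3.2]
finger_gap: 24.9
shift [ 0.4 -2.2 83.8] turn [0.2 0.  0.1] tcp [ 558.2 -225.7   66.8] f [ 0.5 -0.2 -3.2] gap 24.9 t 13.3 q7 0.48
[118.49752526 119.53256301 120.55747686] [1.71198129e-01 5.97171321e+02] pitch [-1.83242439e-03  1.19229167e+02] -130.05528840638465
```

View pics/wrist13.png

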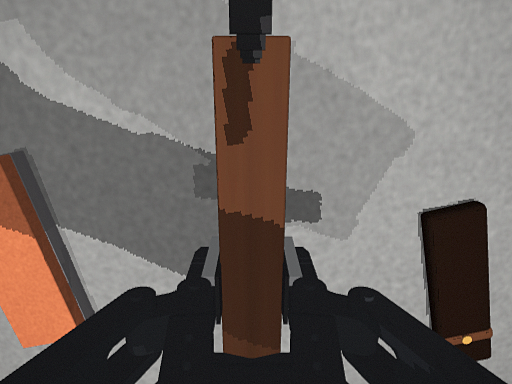

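View pics/scene13.png

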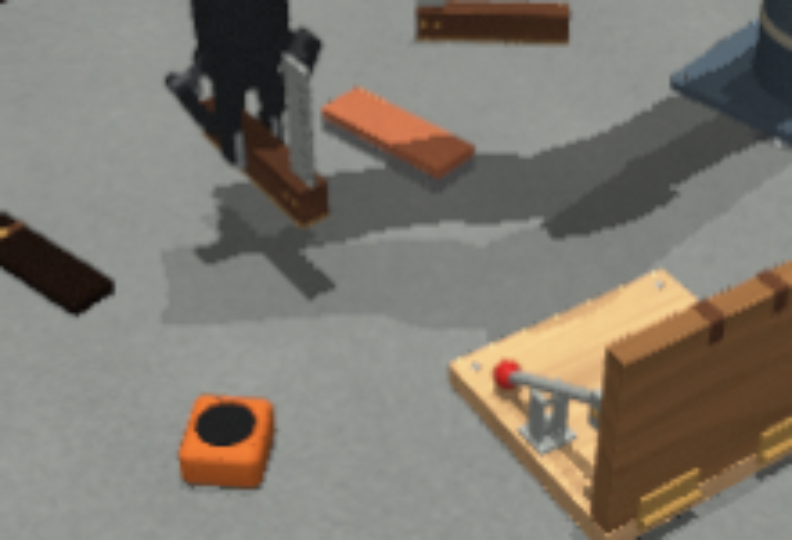

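```bash
python3 -c "
from h import *;from workcell import bot
go(bot,(453.9,27.3,65),-14.7)"
```

```text
shift [ 229.5 -146.6   -0.5] turn [ 0.  -0.   4.4] tcp [ 556.9 -224.8   64.5] f [ 0.2 -0.8 -2.1] gap 25.1 t 13.4 q7 0.48
```

```bash
python3 -m handwheel '[{"x":30,"y":-20,"z":0,"wx":0,"wy":0,"wz":0.6,"gripper":10},{"x":65,"y":-42,"z":0,"wx":0,"wy":0,"wz":1.4,"gripper":10},{"x":105,"y":-68,"z":0,"wx":0,"wy":0,"wz":2,"gripper":10},{"x":145,"y":-94,"z":0,"wx":0,"wy":0,"wz":3,"gripper":10},{"x":185,"y":-120,"z":0,"wx":0,"wy":0,"wz":4,"gripper":10},{"x":215,"y":-140,"z":0,"wx":0,"wy":0,"wz":4.4,"gripper":10},{"x":229,"y":-147,"z":0,"wx":0,"wy":0,"wz":4.4,"gripper":10},{"x":229,"y":-147,"z":0,"wx":0,"wy":0,"wz":4.4,"gripper":10}]'
python3 - <<'E'
from h import *;from workcell import bot
go(bot,(453.9,27.3,65),-14.7)
c=grab(bot,"wrist","wrist14"); cv2.imwrite("pics/wrist14.png",c["pixels"][:,:,::-1])
P=cloud(c);hsv=cv2.cvtColor(c["pixels"],cv2.COLOR_RGB2HSV).astype(int);h,s=hsv[...,0],hsv[...,1]
B=P[(c["z_map"]>0)&(s>70)&(P[...,2]>16)&(P[...,2]<30)&(P[...,1]>0)]
print("plate",cv2.minAreaRect(B[:,:2].astype(np.float32)),np.median(B[:,2]))
E
```

```text
clock: 14.4
eef_pos: [453.4, 27.2, 64.1]
tcp_rot: [0.791, 0.611, -0.0, -0.0]
force: [0.3, -1.3, -2.3]
finger_gap: 25.0
shift [ 0.3  0.5 -0.9] turn [-0.   0.   0.1] tcp [453.4  27.2  64.1] f [ 0.3 -1.3 -2.3] gap 25.0 t 14.4 q7 0.06
plate ((486.5090637207031, 91.76050567626953), (110.29220581054688, 210.4483642578125), 75.36686706542969) 23.510506334458483
```

View pics/wrist14.png

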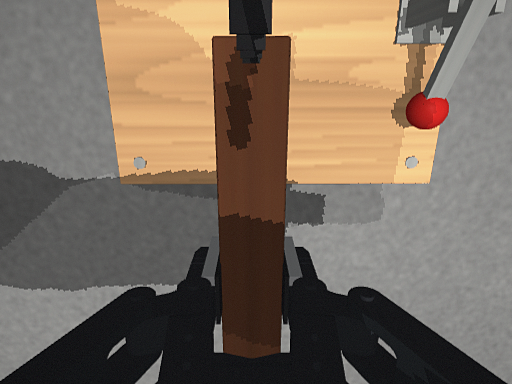

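Run:
```python
from h import *
c=load("wrist14");P=cloud(c);hsv=cv2.cvtColor(c["pixels"],cv2.COLOR_RGB2HSV).astype(int);h,s=hsv[...,0],hsv[...,1]
L=[];Rr=[]
for v in list(range(66,235,3)):
    m=np.nonzero((abs(P[v,:,2]-117)<5)&(s[v]>70))[0]
    if len(m)>20: L.append(P[v,m[0],:2]);Rr.append(P[v,m[-1],:2])
for E in (L,Rr):
    E=np.array(E);f=np.polyfit(E[:,1],E[:,0],1);print(len(E),90-np.degrees(np.arctan(f[0])),E[0],E[-1])
m=(abs(P[...,2]-117)<5)&(s>70);Q=P[m];st=(Q[:,:2]-o)@X;print("heel x",np.percentile(st,[99,99.9]),"z",np.median(Q[:,2]))
```

```text
57 75.52583620407371 [462.94690032 113.35338195] [447.21044837  53.52383288]
57 75.33421136127176 [487.22574439 107.00752968] [471.63792672  47.46160638]
heel x [-101.57587723 -100.28189293] z 117.03413023194038
```

```bash
python3 -m handwheel '[{"x":15,"y":0,"z":0,"wx":0,"wy":0,"wz":0,"gripper":10},{"x":35,"y":0,"z":5,"wx":0,"wy":0,"wz":0,"gripper":10},{"x":55,"y":0,"z":15,"wx":0,"wy":0,"wz":0,"gripper":10},{"x":72,"y":0,"z":30,"wx":0,"wy":0,"wz":0,"gripper":10},{"x":80,"y":0,"z":42,"wx":0,"wy":0,"wz":0,"gripper":10},{"x":82,"y":0,"z":50,"wx":0,"wy":0,"wz":0,"gripper":10},{"x":82,"y":0,"z":50,"wx":0,"wy":0,"wz":0,"gripper":10}]'
python3 - <<'E'
from h import *;from workcell import bot
go(bot,(479.1,124.2,7),-14.7)
E
```

```text
clock: 15.32
eef_pos: [473.9, 105.2, 13.9]
tcp_rot: [0.792, 0.61, -0.001, -0.0]
force: [-0.5, -0.9, -2.1]
finger_gap: 25.8
shift [19.7  0.2  6.9] turn [-0.1  0.1 -0.1] tcp [473.9 105.2  13.9] f [-0.5 -0.9 -2.1] gap 25.8 t 15.325 q7 -0.03
```

```bash
python3 -m handwheel '[{"x":3,"y":0,"z":2,"wx":0,"wy":0,"wz":0,"gripper":10},{"x":6,"y":0,"z":4,"wx":0,"wy":0,"wz":0,"gripper":10},{"x":9,"y":0,"z":5.5,"wx":0,"wy":0,"wz":0,"gripper":10},{"x":12,"y":0,"z":6.5,"wx":0,"wy":0,"wz":0,"gripper":10},{"x":12,"y":0,"z":7,"wx":0,"wy":0,"wz":0,"gripper":10},{"x":12,"y":0,"z":7,"wx":0,"wy":0,"wz":0,"gripper":10}]'
python3 - <<'E'
from h import *;from workcell import bot
go(bot,(479.1,124.2,7),-14.7)
E
```

```text
clock: 16.08
eef_pos: [477.5, 117.5, 7.5]
tcp_rot: [0.792, 0.61, -0.0, 0.0]
force: [-0.2, -0.2, -2.6]
finger_gap: 24.9
shift [ 6.9 -0.1  0.5] turn [-0.   0.  -0.1] tcp [477.5 117.5   7.5] f [-0.2 -0.2 -2.6] gap 24.9 t 16.075 q7 -0.04
```

Nothing touches yet. I lower in small steps.

```bash
python3 -m handwheel '[{"x":0,"y":0,"z":0.7,"wx":0,"wy":0,"wz":0,"gripper":10},{"x":0,"y":0,"z":1.4,"wx":0,"wy":0,"wz":0,"gripper":10},{"x":0,"y":0,"z":1.4,"wx":0,"wy":0,"wz":0,"gripper":10}]'
python3 -m handwheel '[{"x":0,"y":0,"z":0.8,"wx":0,"wy":0,"wz":0,"gripper":10},{"x":0,"y":0,"z":0.8,"wx":0,"wy":0,"wz":0,"gripper":10}]'
```

```text
clock: 16.45
eef_pos: [477.5, 117.4, 6.5]
tcp_rot: [0.792, 0.61, 0.0, -0.0]
force: [-1.2, -0.8, 4.4]
finger_gap: 24.9
clock: 16.7
eef_pos: [477.5, 117.4, 6.5]
tcp_rot: [0.792, 0.61, 0.001, -0.0]
force: [-5.2, -1.3, 19.5]
finger_gap: 25.1
```

```bash
python3 -m handwheel '[{"x":1,"y":0,"z":-0.7,"wx":0,"wy":0,"wz":0,"gripper":10},{"x":2.5,"y":0,"z":-0.7,"wx":0,"wy":0,"wz":0,"gripper":10},{"x":4,"y":0,"z":-0.7,"wx":0,"wy":0,"wz":0,"gripper":10},{"x":5.2,"y":0,"z":-0.7,"wx":0,"wy":0,"wz":0,"gripper":10},{"x":5.2,"y":0,"z":-0.7,"wx":0,"wy":0,"wz":0,"gripper":10}]'
python3 - <<'E'
from h import *;from workcell import bot
go(bot,(479.1,124.2,7),-14.7)
E
```

```text
clock: 17.32
eef_pos: [478.8, 120.8, 6.5]
tcp_rot: [0.793, 0.61, -0.0, 0.001]
force: [-2.7, -7.8, 10.6]
finger_gap: 24.9
shift [ 3.4 -0.6 -0.5] turn [ 0.   0.1 -0.2] tcp [478.8 120.8   6.5] f [-2.7 -7.8 10.6] gap 24.9 t 17.325 q7 -0.05
```

```bash
python3 -m handwheel '[{"x":0.8,"y":0,"z":0,"wx":0,"wy":0,"wz":0,"gripper":10},{"x":1.5,"y":0,"z":0,"wx":0,"wy":0,"wz":0,"gripper":10},{"x":1.5,"y":0,"z":0,"wx":0,"wy":0,"wz":0,"gripper":10}]'
python3 - <<'E'
from h import *;from workcell import bot
go(bot,(479.1,124.2,7),-14.7)
E
```

```text
clock: 17.7
eef_pos: [479.3, 122.2, 6.5]
tcp_rot: [0.793, 0.61, -0.0, 0.001]
force: [-2.7, -6.9, 8.3]
finger_gap: 25.0
shift [ 1.9 -0.7 -0.5] turn [ 0.   0.1 -0.2] tcp [479.3 122.2   6.5] f [-2.7 -6.9  8.3] gap 25.0 t 17.7 q7 -0.05
```

```bash
python3 -m handwheel '[{"x":0.8,"y":0,"z":0,"wx":0,"wy":0,"wz":0,"gripper":10},{"x":1.6,"y":0,"z":0,"wx":0,"wy":0,"wz":0,"gripper":10},{"x":2.4,"y":0,"z":0,"wx":0,"wy":0,"wz":0,"gripper":10},{"x":2.4,"y":0,"z":0,"wx":0,"wy":0,"wz":0,"gripper":10}]'
python3 - <<'E'
from h import *;from workcell import bot
go(bot,(479.1,124.2,7),-14.7)
E
```

```text
clock: 18.2
eef_pos: [479.9, 124.1, 6.5]
tcp_rot: [0.793, 0.61, -0.0, 0.001]
force: [-2.4, -8.2, 10.6]
finger_gap: 25.1
shift [-0.1 -0.8 -0.5] turn [ 0.   0.1 -0.2] tcp [479.9 124.1   6.5] f [-2.4 -8.2 10.6] gap 25.1 t 18.2 q7 -0.06
```

```bash
python3 -m handwheel '[{"x":0.8,"y":0,"z":0,"wx":0,"wy":0,"wz":0,"gripper":10},{"x":1.6,"y":0,"z":0,"wx":0,"wy":0,"wz":0,"gripper":10},{"x":1.6,"y":0,"z":0,"wx":0,"wy":0,"wz":0,"gripper":10}]'
python3 - <<'E'
from h import *;from workcell import bot
go(bot,(479.1,124.2,7),-14.7)
for n in ["scene","wrist"]:
    c=grab(bot,n,n+"15"); cv2.imwrite("pics/%s15.png"%n,c["pixels"][:,:,::-1] if n=="wrist" else cv2.resize(c["pixels"][190:300,220:370,::-1],(750,550)))
E
```

```text
clock: 18.58
eef_pos: [479.8, 124.1, 6.5]
tcp_rot: [0.793, 0.609, -0.001, 0.001]
force: [-3.1, -14.9, 12.9]
finger_gap: 25.1
shift [-0.1 -0.7 -0.5] turn [ 0.   0.2 -0.2] tcp [479.8 124.1   6.5] f [ -3.1 -14.9  12.9] gap 25.1 t 18.575 q7 -0.06
```

View pics/scene15.png

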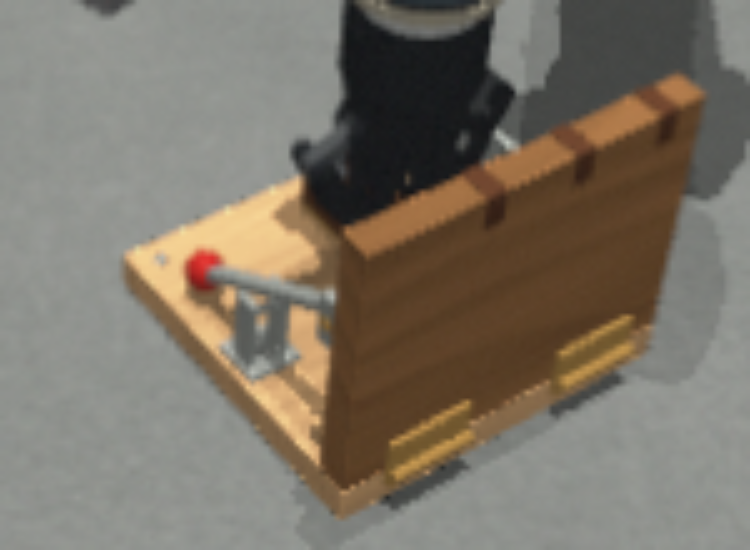

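View pics/wrist15.png

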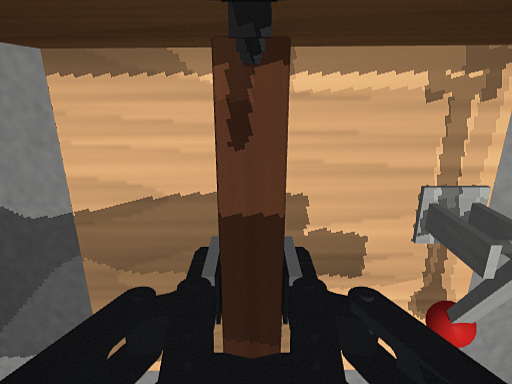

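```bash
python3 -m handwheel '[{"x":0.6,"y":0,"z":0,"wx":0,"wy":0,"wz":0,"gripper":10},{"x":1.2,"y":0,"z":0,"wx":0,"wy":0,"wz":0,"gripper":10},{"x":1.2,"y":0,"z":0.2,"wx":0,"wy":0,"wz":0,"gripper":10},{"x":1.2,"y":0,"z":0.2,"wx":0,"wy":0,"wz":0,"gripper":10}]'
python3 - <<'E'
from h import *;from workcell import bot
for i in range(2): go(bot,(479.1,124.2,7),-14.7); c=grab(bot,"wrist","wrist16")
stay(load("wrist16"))
P=cloud(c);hsv=cv2.cvtColor(c["pixels"],cv2.COLOR_RGB2HSV).astype(int);h,s=hsv[...,0],hsv[...,1]
L=[];Rr=[]
for v in range(66,235,3):
    row=(abs(P[v,:,2]-59.5)<5)&(s[v]>70); m=np.nonzero(row)[0]
    if len(m)>20: L.append(P[v,m[0]]);Rr.append(P[v,m[-1]])
for E in (L,Rr):
    E=np.array(E);f=np.polyfit(E[:,1],E[:,0],1);print(len(E),90-np.degrees(np.arctan(f[0])))
Q=P[(abs(P[...,2]-59.5)<5)&(s>70)]; xs=(Q[:,:2]-o)@X; ys=(Q[:,:2]-o)@Y
k=abs(ys-np.median(ys))<10; print("top z",np.median(Q[:,2]),"pitch",np.polyfit(xs[k],Q[k,2],1),"heel x",np.percentile(xs[k],99.5))
B=P[(c["z_map"]>0)&(s>70)&(abs(P[...,2]-23)<4)];print("plate z",np.median(B[:,2]),cv2.minAreaRect(B[:,:2].astype(np.float32)))
W=P[:46,60:200].reshape(-1,3);W=W[(W[:,2]>50)&(W[:,2]<170)];wx=(W[:,:2]-o)@X;print("board face x",np.percentile(wx,[5,50,95]),len(W))
E
```

```text
clock: 19.18
eef_pos: [479.8, 124.1, 6.5]
tcp_rot: [0.793, 0.609, -0.002, 0.002]
force: [-5.2, -19.1, 17.3]
finger_gap: 25.0
shift [-0.1 -0.7 -0.5] turn [ 0.   0.2 -0.3] tcp [479.8 124.1   6.5] f [ -5.2 -19.1  17.3] gap 25.0 t 19.175 q7 -0.06
shift [-0.1 -0.7 -0.5] turn [ 0.   0.2 -0.3] tcp [479.8 124.1   6.5] f [ -5.5 -18.4  16.5] gap 25.1 t 19.225 q7 -0.06
1508 [  0.521 113.179] stay 0.059331265156452484
57 75.25973305441956
57 75.23163381314922
top z 59.45785495148241 pitch [4.12128895e-04 5.95001255e+01] heel x -0.3585155413642193
plate z 23.493126834155163 ((495.48583984375, 125.37481689453125), (180.48873901367188, 211.39117431640625), 75.40573120117188)
board face x [0.09436754 0.27581272 0.48154175] 5698
```

Run:
```python
from h import *;from workcell import bot
c=grab(bot,"scene","scene17");c8=load("scene8")
for n,c in (("8",c8),("17",c),("w16",load("wrist16")),("w8",load("wrist8"))):
    P=cloud(c);hsv=cv2.cvtColor(c["pixels"],cv2.COLOR_RGB2HSV).astype(int);h,s=hsv[...,0],hsv[...,1]
    red=(c["z_map"]>0)&((h<4)|(h>175))&(s>185)&(P[...,1]>30)&(P[...,1]<110)&(P[...,0]>540)&(P[...,2]<200)
    Q=P[red];uv=np.argwhere(red).mean(0)[::-1];q=np.median(Q,0);print(n,len(Q),uv.round(1),"stand",((q[:2]-o)@X).round(1),((q[:2]-o)@Y).round(1),q[2].round(1),"top",np.percentile(Q[:,2],95).round(1))
s=bot.observe();print(s["force"],s["eef_pos"],s["finger_gap"],s["joint_vel"].round(4),s["clock"])
```

```text
8 23 [259.6 243.6] stand -125.4 -91.2 47.2 top 52.6
17 23 [259.6 243.6] stand -125.4 -91.5 48.7 top 52.1
w16 1257 [449.1 325.1] stand -125.8 -80.4 48.7 top 52.3
w8 257 [250.3 164. ] stand -128.7 -85.1 50.2 top 52.5
[ -5.91404344 -18.66917107  17.65348702] [479.81756773 124.03243309   6.48759109] 25.343632005541277 [ 0.0001 -0.0013 -0.0009  0.0027 -0.0011  0.0021  0.0001] 19.325
```

```bash
python3 -c "
from workcell import bot
print(bot.close_job()); print(bot.observe()['force'])"
```

```text
the job is handed in; nothing more can be done
None
the job is handed in; nothing more can be done
```

The stay is closed in its catch, and the far square is seated in the corner. I handed the job in at about 19 s with the square still gripped and pressed; no verdict was reported.

**Stay:** I pushed the red ball down until it met about 21 N of resistance. A bar-slope check just after gave 0.00 rad, before the square was picked up. In the last picture the ball was in the same place and at its closed height. One last slope reading, from an oblique view partly on the catch, gave 0.059 rad. I went by the unmoved ball instead.

**Square:**
- Stock top sits 36.0 mm above the plate, which matches its 36 mm height, so it is flat on the base.
- Heel is within about 0.6 mm of the back board.
- Yaw reads 75.25° against the stand's 75.4°, and pitch is about zero. I did not measure sideways tilt.
- The tool pushes about 20 N horizontally towards the board and about 18 N down; some of that is friction with the plate.
- The grip was set to 60 N, the fingers stood 25 mm apart on the stock, and the arm was at rest.

**What went wrong on the way:**
- The real fingertips sit about 24 mm behind the reported TCP, so the first pushes on the ball stopped short. The first grasp also slipped off the stock, so I gripped it lower.
- Nothing I did came near the tape measure, whetstone or knife, but I did not measure their positions again at the end.

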